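Restock the sprung carton tray

TASK

Put the single green carton that stands on the table back into the sprung tray, as the foremost one of the row: a spring presses the three cartons already there against the low front stop, so nudge the row back gently to make room under the canopy. Leave the carton let go, upright and square with the row, standing fully down on the tray floor right behind the front stop, with the other three still standing in line behind it; do not tip or lift the row, and leave the tub and the cheese where they are.

Things in the scene. Friction and masses are not known exactly. Their poses are not given: they have to be found in the camera images.
- tray: Fixed black sprung tray, level, its front roughly towards the robot. Origin on the table under the centre of the foremost place; x runs along the row from front to back, y to its left, z up. Floor top 6 mm up. Channel 74 mm wide between side rails (inner faces y = +-37, outer +-42 mm, tops 24 mm up). Back wall from x = 126 mm.
- stop_top (a point): Middle of the top of the clear front stop, 24 mm above the table, tray x = -18.5 mm. The stop crosses the whole front from x = -21 to -16 mm; the row of cartons starts pressed against its inner face (x = -16 mm), so its front face is there.
- canopy_edge (a point): Middle of the lower front edge of the clear canopy, 180 mm above the table, tray x = 4 mm. The canopy runs from here back to x = 134 mm, y = +-45 mm; a yellow strip on its edge reaches 210 mm up. Posts only at the back. A gripper cannot stand upright over the foremost place: lean the tool's top 30 to 45 degrees towards the tray's front, with the carton itself upright.
- pusher (a joint): Sprung grey plate that presses the row forward from behind. Metres: 0 with three cartons against the front stop, about 0.030 with four; grows as the row is pushed back. Spring about 3.6 N at 0, 4.2 N at 0.03; it comes forward by itself. Hard stop at 0.044. A carton lowered against the pressed row is dragged by friction (about 3 to 8 N) before it meets the floor.
- carton_center (a point): Centre of the single loose carton to put in: upright box on the table, 30 mm thick (x), 60 mm wide (y), 110 mm high (z; this point is 55 mm up), 0.10 to 0.21 kg; green, with a cream panel, round biscuit disc and yellow band on both broad faces (either may face the front). Grip it across its 60 mm width. In place its centre is at tray x, y about 0 and height 61 mm.
- row_0_center (a point): Centre of the first of the three loose green cartons already in the tray (the foremost); same shape, size, axes and look as the single carton (30 x 60 x 110 mm). Starts upright at tray x about -1 mm, height 61 mm, up to 4 mm to either side.
- row_1_center (a point): Centre of the second of the three loose green cartons already in the tray (the middle one); same shape, size, axes and look as the single carton (30 x 60 x 110 mm). Starts upright at tray x about 29 mm, height 61 mm, up to 4 mm to either side.
- row_2_center (a point): Centre of the third of the three loose green cartons already in the tray (the rearmost, touching the sprung plate); same shape, size, axes and look as the single carton (30 x 60 x 110 mm). Starts upright at tray x about 59 mm, height 61 mm, up to 4 mm to either side.
- sign_stand: Fixed tall black sign on a round foot, right of the work: origin at the foot on the table; its panel, 350 mm wide, edge-on to the robot's forward view, stands from about 260 to 473 mm above the table. The arm starts on its far (right) side: swing over it or round it.
- spread_tub: Bystander: loose white lidded tub, 106 mm across, 68 mm high; origin at the centre of its underside. Must stay where it is.
- cheese_wedge: Bystander: loose yellow wrapped cheese wedge, 91 x 139 mm (x, y), 55 mm high; origin at the centre of its underside. Must stay where it is.
Things that resemble listed ones, but are neither listed nor needed, are in the scene too. Leave any blue look-alike of the part that bears row_0_center alone.

How it is judged:
At the end, for the whole second after the job is handed in: The carton is at rest at the front place: centre within 8 mm along the row, 12 mm across, 5 mm of 61 mm height, tilt under 0.1 rad, square within 0.2 rad; the three row cartons stand behind it in order (within 12 mm along, 15 mm across, 6 mm in height, tilt under 0.12 rad) (x of carton_center in the frame of tray between -0.008 and 0.008 m and y of carton_center in the frame of tray between -0.012 and 0.012 m and z of carton_center in the frame of tray between 0.056 and 0.066 m and angle between carton_center's own z axis and vertical below 0.1 rad and angle between the y axis of carton_center and the y axis of tray, either way round below 0.2 rad and linear speed of carton below 0.02 m/s and x of row_0_center in the frame of tray between 0.018 and 0.044 m and y of row_0_center in the frame of tray between -0.015 and 0.015 m and z of row_0_center in the frame of tray between 0.055 and 0.067 m and angle between each of row_0_center, row_1_center, row_2_center's own z axis and vertical below 0.12 rad and x of row_1_center in the frame of tray between 0.048 and 0.074 m and y of row_1_center in the frame of tray between -0.015 and 0.015 m and z of row_1_center in the frame of tray between 0.055 and 0.067 m and x of row_2_center in the frame of tray between 0.078 and 0.104 m and y of row_2_center in the frame of tray between -0.015 and 0.015 m and z of row_2_center in the frame of tray between 0.055 and 0.067 m); the robot touches nothing.
It fails at once if the carton is pressed against a carton of the row with more than 25 N (contact force between carton and row_0 above 25 N or contact force between carton and row_1 above 25 N or contact force between carton and row_2 above 25 N).
It fails at once if a carton of the row is tipped by more than 0.4 rad or lifted by more than 20 mm (angle between any of row_0_center, row_1_center, row_2_center's own z axis and vertical above 0.4 rad or z of any of row_0_center, row_1_center, row_2_center in the frame of tray above 0.081 m).
It fails at once if the tub or the cheese is shifted by more than 30 mm (distance of any of spread_tub, cheese_wedge from where it was at the start of the episode above 0.03 m).
It also fails if it takes over 53 s, if anything falls off the work surface, if the arm or the gripper's body presses on something with over 40 N, if the wrist force passes 120 N, or if a joint passes its speed limit or range.

ROBOT

A 6-joint arm with a two-finger parallel gripper is mounted at the origin on the work surface; the furniture and walls round the work are solid. World frame = base frame: x ahead of the robot, y to its left, z up, the work surface at z = 0. Lengths are in m, angles in rad, forces in N, time in s.
With the tool pointing down it reaches from about 0.325 to 0.775 m from the base axis. Payload 5.5 kg.
Tool frame: the origin (TCP) lies at the very end of the fingers, on their centre line; the grasp point (between the pads) lies 19 mm behind it; x points along the fingers, y is the direction in which the jaws open and shut, and the axes are right-handed (so a half turn about x gives the same grasp; the last joint's range is limited). The gripper opens to 88 mm and grips with 3 to 60 N. Pads are 20 mm wide; open, the fingers measure 115 mm over their backs; the gripper's body (75 mm by 178 mm) begins 61 mm behind the grasp point.
Start: joints at [-1.18, 0.091, 1.231, -0, 1.82, -0.057], TCP at [0.26, -0.541, 0.187] pointing down, gripper open.
Joint ranges: [-2.87, 2.87], [-0.86, 2.18], [0.17, 2.46], [-1.51, 4.65], [0.06, 2.69], [-2.65, 2.65]. Speed limits (rad/s): [2.57, 2.57, 3.01, 3.14, 3.14, 3.14].

INTERFACE

Orientations are given as a unit quaternion [w, x, y, z].
In Python, from plant import monitor, capture, robot, models gives the robot as it stands. The module is installed in compiled form; this text tells all that it offers.
- The arm moves only by the tool drive_tool, never from a script. Its argument "plan" is a list that holds one entry, the list of rows, each a list of 7 numbers: the shift along the tool's x, y, z in m, then the turn, a rotation vector about the tool's x, y, z in rad, then the closure, from 0 (fully open) to 1 (shut). A call has 1 to 12 rows; each row is the pose to reach, as a shift and turn from the pose measured when the call began, along the tool's axes at that moment; what a row does not reach only later rows make up. A row lasts 1/8 s, in which the tool goes at most 62.5 mm and 10.7 degrees, less where a joint would pass 70% of its speed; a pose out of reach is approached as far as the arm can. A call with a gripper value outside its range is refused whole. The fingers move at their own pace and stop on an object; the grip force is fixed at half the most. Time passes only in rows, so rows that repeat a pose let the fingers close. It gives the time, the measured TCP pose, the force and the opening at its end, in the units of the state.
- monitor.sense(): the state, without advancing time (a new reading comes with each control period).
- capture(name): name is "side" or "top" or "wrist"; returns a dict with "img" (384x512x3 uint8, red, green, blue), "fx", "fy", "cx", "cy" (pixels), "R" (3x3) and "t" (3): a world point X has camera coordinates R X + t; the wrist camera has in their place "mount" (4x4, takes a point from camera to tool coordinates, whose origin is the TCP and whose axes are the tool frame's). Camera axes: x right, y down, z forward; pixel columns grow to the right and rows downward; lengths in m; the calibration is good to about 2 mm. A picture is of the moment at which its call begins: read the wrist's pose just before it. There is no depth.
- robot.job_done(): hands the job in, once; it reports no verdict.
Trained networks look in a picture, given as the dict that the camera call returned (one of the last four; its "shot" number tells which), for a name from the list of things; names that differ only in an ending like _2 or _b are one class to them, and where a whole thing is asked for, a point or a joint stands for the part that bears it (a point fixed in the world has none). Each returns a list of dicts, best first, with "p" (0 to 1); they miss things now and then, are a little off and sometimes report something else, mostly with a low value. They report only what shows in the picture. A call takes as long as a camera call. They do not tell look-alikes from the thing itself.
- models.recognise(picture, label): "box" ([left, top, width, height] in pixels, round what is visible of it).
- models.outline_of(picture, label): "pixels" (384x512 bool, what is visible of it) and "box" ([left, top, width, height] in pixels, round what is visible of it).
The state is a dict: "time": time; "qpos": joint angles; "joint_vel": joint speeds; "joint_torque": joint torques, N m; "tcp_pos": TCP position; "orientation": TCP orientation; "force": force on the tool from outside, world axes, zero at the start; "torque": the same for the moment, N m; "gripper_width": finger opening in m.
Only numpy, scipy, OpenCV 4.12 (cv2) and the standard library are available. Lean on these libraries where they do the work, as an engineer would, in place of code of your own. Each camera call takes 0.05 s, during which the arm holds its last target.

## Working session

There is one attempt and no reset: what is moved stays moved. The work goes in short steps, Python scripts to look and compute and a tool call to move; the robot and the scene stay as the last step left them, time stands still between calls to the robot, and variables do not carry over. Pictures are saved under pics/ and viewed, and the job is handed in when it is done.

Besides the shell and the picture viewer there is one more tool, called after "Call:" by a JSON object that holds its "op" and its "data", one argument or row to a line. drive_tool: Moves the arm, as the interface text tells. Its arguments: {"type":"object","properties":{"plan":{"type":"array"}},"required":["plan"]}

```bash
mkdir -p pics; cat > look.py <<'E'
import sys,cv2,pickle
from plant import monitor,capture,robot,models
s=monitor.sense(); print(s['time'],s['tcp_pos'],s['orientation'],s['gripper_width'])
for n in sys.argv[2:]:
    d=capture(n); cv2.imwrite(f'pics/{sys.argv[1]}_{n}.png',d['img'][:,:,::-1])
    pickle.dump((s,d),open(f'pics/{sys.argv[1]}_{n}.pkl','wb'))
    for l in ['tray','carton_center','row_0_center','sign_stand','spread_tub','cheese_wedge']:
        try: print(n,l,[(x['box'],round(x['p'],2)) for x in models.recognise(d,l)][:6])
        except Exception as e: print(l,e)
    print({k:d[k] for k in d if k not in('img',)})
E
python3 look.py a side top
```

```text
0.0 [ 0.2596582  -0.54050926  0.18626054] [-0.15635182 -0.68935247 -0.15764708  0.68956122] 0.0878849357934022
side tray [([186.0, 138.5, 63.5, 80.8], 0.66)]
side carton_center [([196.2, 249.6, 25.1, 46.0], 0.56)]
side row_0_center [([279.5, 191.4, 11.8, 47.5], 0.97), ([259.8, 158.7, 15.4, 44.6], 0.9), ([231.5, 169.9, 15.1, 44.2], 0.86), ([213.9, 160.5, 20.3, 13.4], 0.73)]
side sign_stand []
side spread_tub [([234.0, 223.8, 50.1, 51.3], 0.66)]
side cheese_wedge [([162.8, 227.0, 53.6, 34.8], 0.93)]
{'fx': 455.2277336346728, 'fy': 455.2277336346728, 'cx': 259.94058240663253, 'cy': 185.63331430266686, 'R': array([[-9.85700088e-01, -1.68507674e-01, -7.07783270e-04],
       [-7.20598713e-02,  4.25309803e-01, -9.02174565e-01],
       [ 1.52324365e-01, -8.89222545e-01, -4.31370551e-01]]), 't': array([0.53411363, 0.12162835, 1.20790683]), 'shot': 1}
top tray [([264.0, 121.7, 32.6, 66.6], 0.78)]
top carton_center [([134.0, 175.0, 31.9, 19.9], 0.81)]
top row_0_center [([308.0, 140.1, 22.2, 26.3], 0.77), ([234.7, 217.8, 23.1, 11.6], 0.75), ([270.8, 171.7, 20.0, 14.2], 0.74), ([302.7, 181.6, 17.6, 29.0], 0.61)]
top sign_stand []
top spread_tub [([183.4, 192.1, 33.5, 34.7], 0.81)]
top cheese_wedge [([192.3, 132.7, 29.8, 44.2], 0.67)]
{'fx': 348.35321843470274, 'fy': 348.35321843470274, 'cx': 255.9865050629267, 'cy': 195.9769349643136, 'R': array([[ 0.00286589, -0.99998378,  0.00492234],
       [-0.99574235, -0.00330719, -0.09212079],
       [ 0.09213557, -0.00463738, -0.99573567]]), 't': array([0.05864513, 0.55007035, 1.06934209]), 'shot': 2}
```

```bash
python3 - <<'E'
import cv2
a=cv2.imread('pics/a_side.png');b=cv2.imread('pics/a_top.png')
cv2.imwrite('pics/a1.png',cv2.resize(a[110:310,140:400],None,fx=3,fy=3,interpolation=cv2.INTER_CUBIC))
cv2.imwrite('pics/a2.png',cv2.resize(b[90:290,110:370],None,fx=3,fy=3,interpolation=cv2.INTER_CUBIC))
E
```

```text
(no output)
```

View pics/a_side.png

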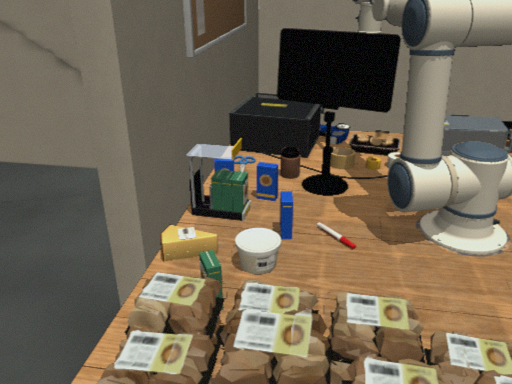

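View pics/a_top.png

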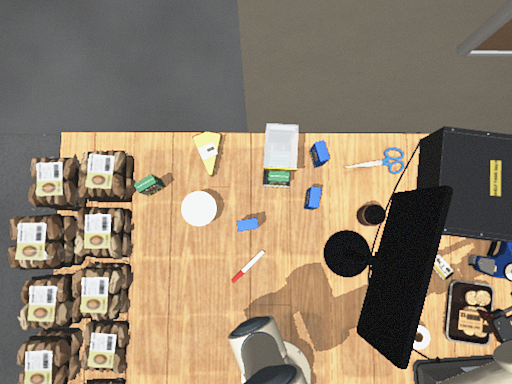

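```bash
echo
```

```text
(no output)
```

View pics/a1.png

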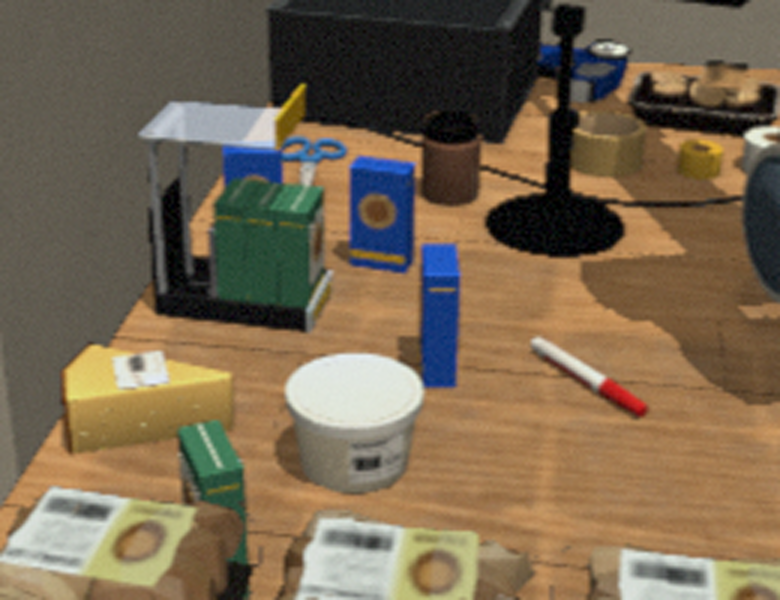

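View pics/a2.png

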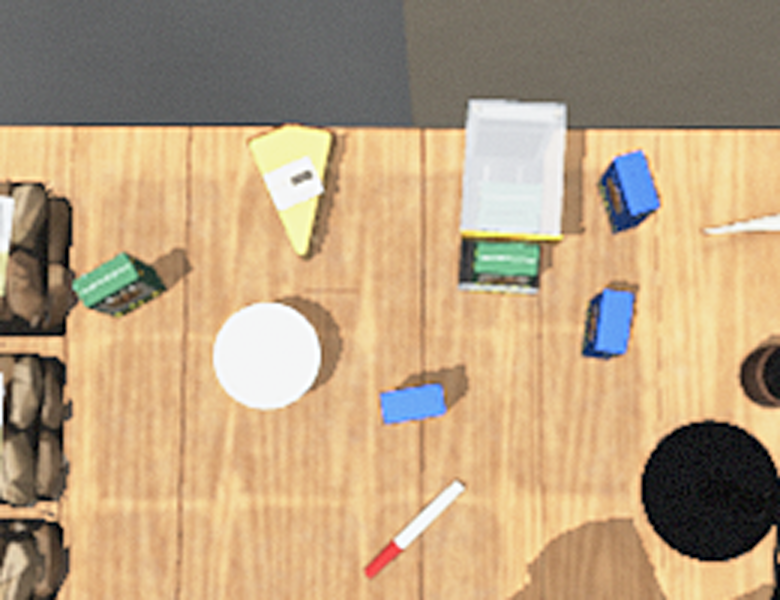

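Only one green carton stands free: side (210,275), top (149,184). The look-alikes at top (247,225), (314,197) and (320,153) are blue, and the other greens sit in the tray. Next I'll triangulate.

```bash
cat > geo.py <<'E'
import pickle,numpy as np
from scipy.spatial.transform import Rotation as Rot
def cam(f):
    s,d=pickle.load(open(f,'rb'))
    if 'mount' in d:
        q=np.array(s['orientation']);T=np.eye(4);T[:3,:3]=Rot.from_quat(q[[1,2,3,0]]).as_matrix();T[:3,3]=s['tcp_pos']
        M=np.linalg.inv(T@np.array(d['mount']));R,t=M[:3,:3],M[:3,3]
    else: R,t=d['R'],d['t']
    return d,R,t
def ray(c,u,v):
    d,R,t=c; r=R.T@np.array([(u-d['cx'])/d['fx'],(v-d['cy'])/d['fy'],1]); return -R.T@t,r/np.linalg.norm(r)
def atz(c,u,v,z):
    o,r=ray(c,u,v); return o+r*(z-o[2])/r[2]
def proj(c,X):
    d,R,t=c; p=R@np.asarray(X)+t; return np.array([d['fx']*p[0]/p[2]+d['cx'],d['fy']*p[1]/p[2]+d['cy']])
def tri(*a):
    A=np.zeros((3,3));b=np.zeros(3)
    for c,u,v in a:
        o,r=ray(c,u,v);P=np.eye(3)-np.outer(r,r);A+=P;b+=P@o
    return np.linalg.solve(A,b)
E
python3 - <<'E'
from geo import *
np.set_printoptions(precision=3,suppress=True)
S=cam('pics/a_side.pkl');T=cam('pics/a_top.pkl')
print('foot',atz(T,347,253,0.01),atz(S,326,184,.01))
for n,s in [((450,190),0),((415,185),0),((360,332),0),((408,367),0)]:
    print('panel z.47',atz(T,*n,.473),'z.26',atz(T,*n,.26))
for p in [(281,29),(399,35)]: print('panel top side x at -', [atz(S,*p,.473)])
for p in [(277,100),(392,110)]: print('bot', [atz(S,*p,.26)])
cr=lambda x,y:(110+x/3,90+y/3)
print('carton top c',[atz(T,*cr(*p),.11) for p in [(73,285),(124,252),(140,279)]])
print('carton top', atz(T,*cr(106,277),.11))
print('stop', atz(T,*cr(461,290),.024),atz(T,*cr(538,290),.024))
print('canopy', atz(T,*cr(461,236),.21),atz(T,*cr(560,238),.21),atz(T,*cr(470,101),.18),atz(T,*cr(565,103),.18))
print('tub',atz(T,200,209,.068))
E
```

```text
foot [ 0.372 -0.226  0.01 ] [ 0.365 -0.215  0.01 ]
panel z.47 [ 0.521 -0.298  0.473] z.26 [ 0.545 -0.419  0.26 ]
panel z.47 [ 0.53  -0.233  0.473] z.26 [ 0.557 -0.333  0.26 ]
panel z.47 [ 0.265 -0.124  0.473] z.26 [ 0.203 -0.187  0.26 ]
panel z.47 [ 0.205 -0.208  0.473] z.26 [ 0.123 -0.299  0.26 ]
panel top side x at - [array([ 0.523, -0.252,  0.473])]
panel top side x at - [array([ 0.203, -0.173,  0.473])]
bot [array([ 0.534, -0.271,  0.26 ])]
bot [array([ 0.191, -0.217,  0.26 ])]
carton top c [array([0.573, 0.414, 0.11 ]), array([0.605, 0.366, 0.11 ]), array([0.579, 0.349, 0.11 ])]
carton top [0.581 0.382 0.11 ]
stop [0.58  0.036 0.024] [ 0.58  -0.045  0.024]
canopy [0.605 0.041 0.21 ] [ 0.604 -0.046  0.21 ] [0.735 0.032 0.18 ] [ 0.734 -0.055  0.18 ]
tub [0.506 0.229 0.068]
```

```bash
cat > mv.py <<'E'
import numpy as np
from scipy.spatial.transform import Rotation as Rot
np.set_printoptions(precision=3,suppress=True)
def cur():
    from plant import monitor
    s=monitor.sense();q=np.array(s['orientation'])
    return s,np.array(s['tcp_pos']),Rot.from_quat(q[[1,2,3,0]])
def tool(az,lean,flip=1):
    # approach dir: horizontal azimuth az, lean from vertical (top leans back by lean); y = flip * left-perp
    a=np.array([np.sin(lean)*np.cos(az),np.sin(lean)*np.sin(az),-np.cos(lean)])
    y=flip*np.array([-np.sin(az),np.cos(az),0]); return Rot.from_matrix(np.c_[a,y,np.cross(a,y)])
def rel(p,R):
    s,p0,R0=cur(); return R0.inv().apply(np.asarray(p)-p0),(R0.inv()*R).as_rotvec()
E
python3 -c "
from mv import *
s,p,R=cur();print(p,R.as_matrix(),s['qpos'])
for f in(1,-1):
  for P,l,a in [((.26,-.50,.60),0,-1.12),((.45,-.1,.6),0,-.2),((.42,.2,.4),0.3,.5)]:
    print(f,P,rel(P,tool(a,l,f)))
"
```

```text
[ 0.26  -0.541  0.187] [[ 0.     0.433 -0.901]
 [ 0.    -0.901 -0.433]
 [-1.    -0.    -0.   ]] [-1.18   0.091  1.231  0.     1.82  -0.057]
1 (0.26, -0.5, 0.6) (array([-0.413, -0.037, -0.018]), array([-1.574, -0.   , -0.   ]))
1 (0.45, -0.1, 0.6) (array([-0.413, -0.315, -0.362]), array([-2.494, -0.   , -0.   ]))
1 (0.42, 0.2, 0.4) (array([-0.213, -0.598, -0.465]), array([ 3.055, -0.012, -0.462]))
-1 (0.26, -0.5, 0.6) (array([-0.413, -0.037, -0.018]), array([ 1.568, -0.   ,  0.   ]))
-1 (0.45, -0.1, 0.6) (array([-0.413, -0.315, -0.362]), array([ 0.648, -0.   ,  0.   ]))
-1 (0.42, 0.2, 0.4) (array([-0.213, -0.598, -0.465]), array([-0.052,  0.3  , -0.008]))
```

Call:
{"op": "drive_tool", "data": {
  "plan": [
    [[-0.06,0,0,0,0,0,0],[-0.12,0,0,0,0,0,0],[-0.18,0,0,0,0,0,0],[-0.24,-0.01,0,0,0,0,0],[-0.3,-0.02,0,0,0,0,0],[-0.36,-0.03,0,0,0,0,0],[-0.42,-0.04,-0.01,0,0,0,0]]
  ]
}}

```text
time: 1.58
tcp_pos: [0.2363, -0.4772, 0.5367]
orientation: [0.164, 0.691, 0.15, -0.688]
force: [1.0, -0.9, 0.0]
gripper_width: 0.0875
```

```bash
python3 -c "
from mv import *
s,p,R=cur();print(p,s['qpos'])
for P,l,a in [((.23,-.45,.60),0,-1.12),((.40,-.25,.6),0,-.2),((.45,0.1,.6),0,0.5),((.43,.2,.42),0.3,.55)]:
    print(P,rel(P,tool(a,l,-1)))
"
```

```text
[ 0.236 -0.477  0.537] [-1.176  0.393  0.172  0.003  2.556 -0.05 ]
(0.23, -0.45, 0.6) (array([-0.064, -0.026, -0.006]), array([ 1.567, -0.017, -0.016]))
(0.4, -0.25, 0.6) (array([-0.066, -0.133, -0.246]), array([ 0.647, -0.007, -0.02 ]))
(0.45, 0.1, 0.6) (array([-0.072, -0.427, -0.442]), array([-0.053, -0.   , -0.021]))
(0.43, 0.2, 0.42) (array([ 0.106, -0.529, -0.467]), array([-0.099,  0.3  , -0.036]))
```

```bash
python3 -c "
from mv import *
for r,z in [(.64,.62)]:
    P=(r*np.cos(-1.12),r*np.sin(-1.12),z); print(P,rel(P,tool(-1.12,.9,-1)))
    print(rel(P,tool(-1.12,.9,1)))
"
```

```text
(np.float64(0.27883676561709575), np.float64(-0.5760642829929633), 0.62) (array([-0.081,  0.109,  0.004]), array([1.456, 0.687, 0.685]))
(array([-0.081,  0.109,  0.004]), array([-1.463, -0.686,  0.688]))
```

Call:
{"op": "drive_tool", "data": {
  "plan": [
    [[-0.01,0.01,0,0.15,0.07,0.07,0],[-0.02,0.02,0,0.3,0.14,0.14,0],[-0.02,0.03,0,0.44,0.21,0.21,0],[-0.03,0.04,0,0.58,0.27,0.27,0],[-0.04,0.05,0,0.73,0.34,0.34,0],[-0.05,0.06,0,0.87,0.41,0.41,0],[-0.06,0.08,0,1.02,0.48,0.48,0],[-0.06,0.09,0,1.16,0.55,0.55,0],[-0.07,0.1,0,1.31,0.62,0.62,0],[-0.08,0.11,0,1.46,0.69,0.69,0],[-0.08,0.11,0,1.46,0.69,0.69,0]]
  ]
}}

```text
time: 2.95
tcp_pos: [0.284, -0.5732, 0.6194]
orientation: [-0.174, 0.8, -0.503, -0.277]
force: [0.5, 0.3, -0.6]
gripper_width: 0.0879
```

```bash
python3 -c "
from mv import *
s,p,R=cur();print(s['time'],p,s['qpos'],R.as_matrix())
print(rel(p,tool(-1.12,.9,-1)))
R1=None
for az,r,z,l in [(-.9,.6,.62,.9),(-.6,.56,.62,.9),(-.3,.53,.62,.9),(0,.5,.6,.8),(.3,.5,.55,.7),(.57,.5,.45,.6)]:
    P=(r*np.cos(az),r*np.sin(az),z); print(az,rel(P,tool(az,l,-1)))
"
```

```text
2.95 [ 0.284 -0.573  0.619] [-1.202 -0.311  1.055  0.064  1.494  1.516] [[ 0.342 -0.901 -0.268]
 [-0.708 -0.434  0.557]
 [-0.618 -0.    -0.786]]
(array([0., 0., 0.]), array([-0.001, -0.005, -0.001]))
-0.9 (array([-0.043, -0.125,  0.033]), array([-0.138, -0.005, -0.174]))
-0.6 (array([-0.122, -0.272,  0.095]), array([-0.323, -0.005, -0.409]))
-0.3 (array([-0.219, -0.381,  0.172]), array([-0.509, -0.004, -0.645]))
0 (array([-0.32 , -0.443,  0.276]), array([-0.739, -0.094, -0.845]))
0.3 (array([-0.402, -0.488,  0.404]), array([-0.99 , -0.169, -1.024]))
0.57 (array([-0.446, -0.489,  0.566]), array([-1.239, -0.228, -1.159]))
```

Call:
{"op": "drive_tool", "data": {
  "plan": [
    [[-0.014,-0.042,0.01,-0.046,0,-0.058,0],[-0.028,-0.084,0.02,-0.092,0,-0.116,0],[-0.043,-0.125,0.033,-0.138,0,-0.174,0],[-0.07,-0.174,0.054,-0.2,0,-0.25,0],[-0.096,-0.223,0.075,-0.26,0,-0.33,0],[-0.122,-0.272,0.095,-0.323,0,-0.409,0],[-0.154,-0.308,0.121,-0.385,0,-0.488,0],[-0.187,-0.345,0.146,-0.447,0,-0.567,0],[-0.219,-0.381,0.172,-0.509,0,-0.645,0],[-0.253,-0.402,0.207,-0.586,-0.03,-0.71,0],[-0.286,-0.423,0.242,-0.66,-0.06,-0.78,0],[-0.32,-0.443,0.276,-0.739,-0.094,-0.845,0]]
  ]
}}

```text
time: 4.45
tcp_pos: [0.499, 0.001, 0.6002]
orientation: [0.002, 0.926, 0.003, -0.377]
force: [0.7, 0.3, -1.1]
gripper_width: 0.0879
```

```bash
python3 look.py b wrist | cut -c1-400; python3 -c "
from mv import *
s,p,R=cur();print(s['time'],p,s['qpos'],s['force'])
for az,r,z,l in [(.3,.5,.5,.7),(.57,.5,.42,.6),(.577,.54,.33,.7)]:
    P=(r*np.cos(az),r*np.sin(az),z); print(az,rel(P,tool(az,l,-1)))
"
```

```text
4.45 [0.49895467 0.00098188 0.60022483] [ 0.00218274  0.92611089  0.00299402 -0.37723321] 0.08788695813587175
wrist tray [([239.5, 195.2, 39.2, 79.2], 0.86)]
wrist carton_center [([116.2, 255.0, 18.9, 20.0], 0.67)]
wrist row_0_center [([294.9, 217.5, 19.3, 31.7], 0.93), ([206.9, 309.4, 27.7, 16.6], 0.87), ([250.0, 248.2, 23.0, 23.1], 0.84), ([289.1, 269.3, 16.5, 13.4], 0.52)]
wrist sign_stand []
wrist spread_tub [([160.3, 278.5, 23.2, 36.4], 0.72)]
wrist cheese_wedge [([172.6, 213.5, 32.6, 47.5], 0.63)]
{'fx': 265.12524032573947, 'fy': 265.12524032573947, 'cx': 258.8985917454334, 'cy': 190.62726332801307, 'mount': array([[-2.02478495e-04, -2.85460223e-01,  9.58390536e-01,
        -1.98739160e-01],
       [ 9.99999882e-01,  3.64840412e-04,  3.19938360e-04,
         4.53498962e-04],
       [-4.40989273e-04,  9.58390488e-01,  2.85460115e-01,
        -7.90290414e-02],
       [ 0.00000000e+00,  0.00000000e+00,  0.00000000e+00,
         1.00000000e+00]]), 'shot': 3}
4.8 [ 0.5   -0.002  0.6  ] [-0.159 -0.534  1.173  0.114  1.708  1.476] [ 0.15  -0.153 -1.094]
0.3 (array([ 0.054, -0.15 ,  0.087]), array([-0.22 , -0.098, -0.205]))
0.57 (array([ 0.069, -0.272,  0.184]), array([-0.437, -0.194, -0.369]))
0.577 (array([ 0.154, -0.296,  0.227]), array([-0.423, -0.096, -0.394]))
```

View pics/b_wrist.png

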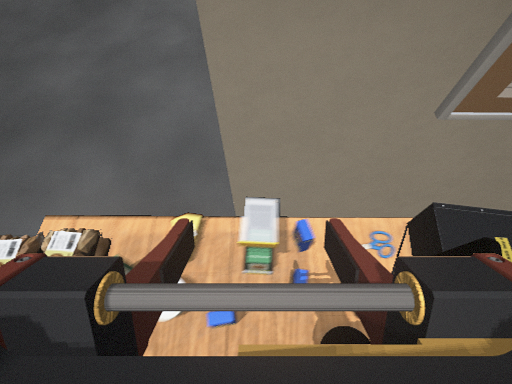

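```bash
python3 -c "
from mv import *
import pickle
s,d=pickle.load(open('pics/b_wrist.pkl','rb'));M=d['mount']
def pr(P,R,X):
    T=np.eye(4);T[:3,:3]=R.as_matrix();T[:3,3]=P
    c=np.linalg.inv(T@M)@np.r_[X,1];return (d['fx']*c[0]/c[2]+d['cx'],d['fy']*c[1]/c[2]+d['cy'],c[2])
C=np.array([.577,.381,.11])
for r,z,l in [(.5,.42,.6),(.5,.35,.6),(.5,.3,.7),(.54,.35,.7),(.54,.3,.5),(.5,.3,.5)]:
    az=.577;P=np.array((r*np.cos(az),r*np.sin(az),z)); print(r,z,l,pr(P,tool(az,l,-1),C),rel(P,tool(az,l,-1)))
"
```

```text
0.5 0.42 0.6 (np.float64(256.4814365593719), np.float64(158.55893548129646), np.float64(0.566692164122259)) (array([ 0.067, -0.275,  0.186]), array([-0.443, -0.194, -0.373]))
0.5 0.35 0.6 (np.float64(256.1746878413292), np.float64(142.9441487603616), np.float64(0.5000397917479219)) (array([ 0.116, -0.275,  0.236]), array([-0.443, -0.194, -0.373]))
0.5 0.3 0.7 (np.float64(255.96554350459857), np.float64(144.48602648862982), np.float64(0.4636359306270993)) (array([ 0.151, -0.275,  0.272]), array([-0.423, -0.096, -0.394]))
0.54 0.35 0.7 (np.float64(256.1269042861447), np.float64(177.70267822863897), np.float64(0.49351852125983336)) (array([ 0.14 , -0.296,  0.212]), array([-0.423, -0.096, -0.394]))
0.54 0.3 0.5 (np.float64(255.74808978341926), np.float64(135.5833287342185), np.float64(0.4304754573366022)) (array([ 0.175, -0.296,  0.248]), array([-0.462, -0.291, -0.351]))
0.5 0.3 0.5 (np.float64(255.8151040625297), np.float64(112.99891688009217), np.float64(0.43883394053035085)) (array([ 0.151, -0.275,  0.272]), array([-0.462, -0.291, -0.351]))
```

Call:
{"op": "drive_tool", "data": {
  "plan": [
    [[0.021,-0.04,0.039,-0.06,-0.014,-0.056,0],[0.042,-0.08,0.078,-0.12,-0.028,-0.112,0],[0.063,-0.12,0.117,-0.18,-0.042,-0.168,0],[0.084,-0.16,0.156,-0.24,-0.056,-0.224,0],[0.105,-0.2,0.195,-0.3,-0.07,-0.28,0],[0.126,-0.24,0.234,-0.36,-0.084,-0.336,0],[0.151,-0.275,0.272,-0.423,-0.096,-0.394,0],[0.151,-0.275,0.272,-0.423,-0.096,-0.394,0]]
  ]
}}

```text
time: 5.8
tcp_pos: [0.4193, 0.2738, 0.2945]
orientation: [0.121, 0.867, 0.258, -0.408]
force: [0.5, 0.1, 0.9]
gripper_width: 0.0879
```

```bash
python3 look.py c wrist | grep -v mount | cut -c1-400; python3 -c "
import cv2
a=cv2.imread('pics/c_wrist.png');cv2.imwrite('pics/c1.png',cv2.resize(a[80:260,150:390],None,fx=3.2,fy=3.2,interpolation=cv2.INTER_CUBIC))"
```

```text
5.8 [0.41927273 0.27378974 0.29454615] [ 0.12116445  0.86720528  0.25777702 -0.40844239] 0.08794038496809113
wrist tray [([418.3, 159.6, 93.7, 98.1], 0.79)]
wrist carton_center [([239.0, 134.3, 32.3, 42.0], 0.56), ([427.9, 233.4, 84.1, 28.6], 0.36)]
wrist row_0_center [([427.8, 233.5, 84.2, 28.1], 0.65)]
wrist sign_stand [([277.5, 196.5, 58.7, 63.7], 0.53)]
wrist spread_tub [([275.2, 197.8, 61.7, 63.1], 0.98)]
wrist cheese_wedge [([338.7, 130.7, 55.3, 68.0], 0.73)]
        -1.98905723e-01],
       [ 9.99999961e-01,  2.37766839e-04,  1.44445503e-04,
         9.46433877e-05],
       [-2.69121084e-04,  9.58333257e-01,  2.85652404e-01,
        -7.87539976e-02],
       [ 0.00000000e+00,  0.00000000e+00,  0.00000000e+00,
         1.00000000e+00]]), 'shot': 4}
```

View pics/c1.png

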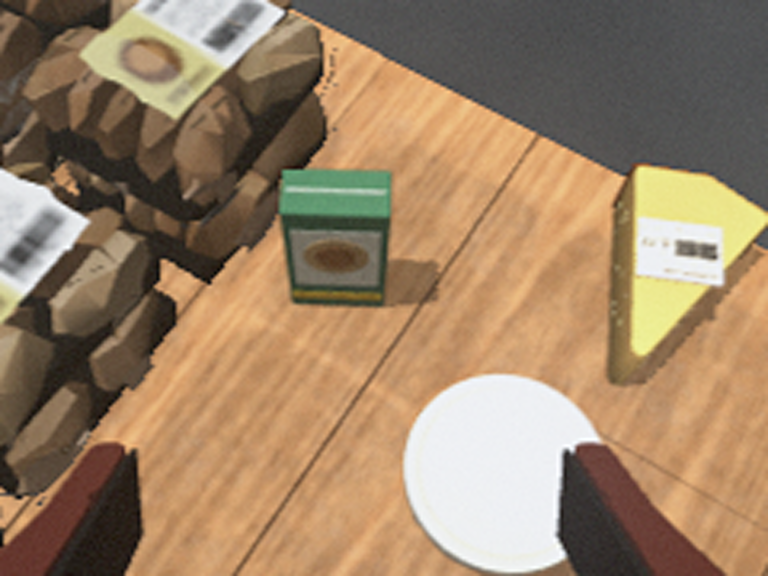

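```bash
python3 - <<'E'
from geo import *
from scipy.optimize import least_squares
np.set_printoptions(precision=4,suppress=True)
W=cam('pics/c_wrist.pkl');T=cam('pics/a_top.pkl');S=cam('pics/a_side.pkl')
k=lambda x,y:np.array([150+x/3.2,80+y/3.2])
k2=lambda x,y:np.array([110+x/3,90+y/3])
# (sx: front -1/back +1, sy left +1, z)
obs=[(W,-1,1,0,k(292,302)),(W,-1,-1,0,k(384,304)),(W,-1,1,.11,k(281,215)),(W,-1,-1,.11,k(391,216)),(W,1,1,.11,k(283,170)),(W,1,-1,.11,k(390,172)),
(T,1,1,.11,k2(73,285)),(T,1,-1,.11,k2(124,252)),(T,-1,-1,.11,k2(140,279))]
obs2=[o for o in obs]
def X(p,sx,sy,z):
    c,s=np.cos(p[2]),np.sin(p[2]);a,b=.015*sx,.03*sy
    return [p[0]+c*a-s*b,p[1]+s*a+c*b,z]
# note top picture: left (larger y) is image left
f=lambda p,O:np.concatenate([(proj(c,X(p,a,b,z))-u) for c,a,b,z,u in O])
for O in (obs[:6],):
    r=least_squares(f,[.577,.381,.58],args=(O,));print(r.x,r.fun.reshape(-1,2))
for a,b in [(1,1),(1,-1),(-1,-1),(-1,1)]: print(proj(T,X(r.x,a,b,.11)))
print([o[4] for o in obs[6:]])
# packages edges in wrist
for p in [(320,130),(325,30),(245,240),(210,285)]: print('pkg',[atz(W,*k(*p),z) for z in (0,.04)])
print('side carton box',[proj(S,X(r.x,a,b,z)) for a in(-1,1) for b in(-1,1) for z in (.11,)])
E
```

```text
[0.5782 0.3852 0.5618] [[ 0.0312  1.1368]
 [-0.0182  0.9219]
 [-0.4824 -0.1751]
 [ 0.2611 -0.01  ]
 [-0.2905 -0.7687]
 [ 0.5059 -0.9403]]
[132.7047 184.3002]
[150.5663 173.4604]
[155.8079 182.1323]
[137.9227 193.0239]
[array([134.3333, 185.    ]), array([151.3333, 174.    ]), array([156.6667, 183.    ])]
pkg [array([0.676 , 0.4655, 0.    ]), array([0.651 , 0.4472, 0.04  ])]
pkg [array([0.7554, 0.5142, 0.    ]), array([0.7239, 0.492 , 0.04  ])]
pkg [array([0.5728, 0.4573, 0.    ]), array([0.556 , 0.4397, 0.04  ])]
pkg [array([0.5324, 0.4566, 0.    ]), array([0.5189, 0.439 , 0.04  ])]
side carton box [array([212.0964, 248.9054]), array([221.1858, 264.7541]), array([197.9329, 252.055 ]), array([206.3207, 268.2707])]
```

```bash
python3 -c "
import cv2
a=cv2.imread('pics/a_side.png');cv2.imwrite('pics/a3.png',cv2.resize(a[235:345,120:270],None,fx=5,fy=5,interpolation=cv2.INTER_CUBIC))"
```

```text
(no output)
```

View pics/a3.png

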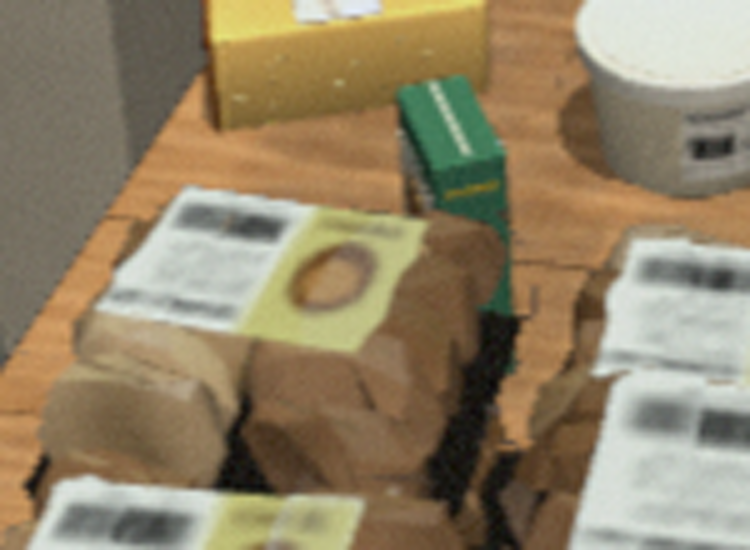

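```bash
python3 - <<'E'
from geo import *
np.set_printoptions(precision=4,suppress=True)
W=cam('pics/c_wrist.pkl');S=cam('pics/a_side.pkl');T=cam('pics/a_top.pkl')
k=lambda x,y:np.array([150+x/3.2,80+y/3.2])
print(tri((W,*k(178,120)),(S,120+425/5,235+222/5)))
print(tri((W,*k(283,12)),(S,120+187/5,235+187/5)))
print(tri((W,*k(85,240)),(S,120+720/5,235+242/5)), )
print(tri((W,*k(178,120)),(T,113,181)),'top pkg right edges',[atz(T,u,v,.08) for u,v in [(132,175),(130,230)]])
from mv import tool
for h,l,gx in [(.085,.7,-.006),(.08,.7,-.006)]:
    az=.562;C=np.array([.577,.383,h]);g=C+gx*np.array([np.cos(az),np.sin(az),0]);R=tool(az,l,-1)
    print('tcp',g+R.apply([.019,0,0]),'pre',g+R.apply([.019-.1,0,0]))
    for y in (-.089,.089):
        for z in (-.0375,.0375): print(g+R.apply([-.061,y,z]))
E
```

```text
[0.5603 0.4748 0.1275]
[0.6521 0.4702 0.1285]
[0.4644 0.4664 0.129 ]
[0.5839 0.4926 0.0873] top pkg right edges [array([0.6067, 0.4322, 0.08  ]), array([0.4427, 0.4323, 0.08  ])]
tcp [0.582 0.386 0.07 ] pre [0.528 0.352 0.147]
[0.516 0.449 0.156]
[0.467 0.419 0.107]
[0.61  0.299 0.156]
[0.562 0.268 0.107]
tcp [0.582 0.386 0.065] pre [0.528 0.352 0.142]
[0.516 0.449 0.151]
[0.467 0.419 0.102]
[0.61  0.299 0.151]
[0.562 0.268 0.102]
```

```bash
python3 - <<'E'
from mv import *
az=.562;l=.65;C=np.array([.5775,.3835,.09]);g=C-.006*np.array([np.cos(az),np.sin(az),0]);R=tool(az,l,-1)
for b in (.1,0):
    P=g+R.apply([.019-b,0,0]);print(P,*rel(P,R))
for y in (-.089,.089):
        for z in (-.0375,.0375): print(g+R.apply([-.061,y,z]))
E
```

```text
[0.531 0.354 0.154] [ 0.201 -0.008 -0.009] [ 0.011 -0.052  0.007]
[0.582 0.386 0.075] [ 0.301 -0.007 -0.003] [ 0.011 -0.052  0.007]
[0.519 0.452 0.161]
[0.468 0.42  0.116]
[0.614 0.301 0.161]
[0.563 0.269 0.116]
```

Call:
{"op": "drive_tool", "data": {
  "plan": [
    [[0.055,-0.002,-0.002,0.003,-0.013,0.002,0],[0.11,-0.004,-0.004,0.006,-0.026,0.004,0],[0.165,-0.006,-0.006,0.009,-0.04,0.006,0],[0.21,-0.008,-0.008,0.011,-0.052,0.007,0],[0.21,-0.008,-0.008,0.011,-0.052,0.007,0]]
  ]
}}

```text
time: 6.78
tcp_pos: [0.5349, 0.3563, 0.1422]
orientation: [0.124, 0.859, 0.248, -0.43]
force: [-0.8, -0.4, -0.2]
gripper_width: 0.0877
```

```bash
python3 look.py d wrist | grep -v mount | head -3| cut -c1-300;  python3 -c "
import cv2
a=cv2.imread('pics/d_wrist.png');cv2.imwrite('pics/d1.png',cv2.resize(a,None,fx=1.5,fy=1.5,interpolation=cv2.INTER_CUBIC))"
```

```text
6.775 [0.53490718 0.35630762 0.1421754 ] [ 0.12382674  0.8590085   0.24790625 -0.43048092] 0.08774197142124339
wrist tray []
wrist carton_center [([224.0, 157.8, 61.4, 60.0], 0.62)]
```

View pics/d1.png

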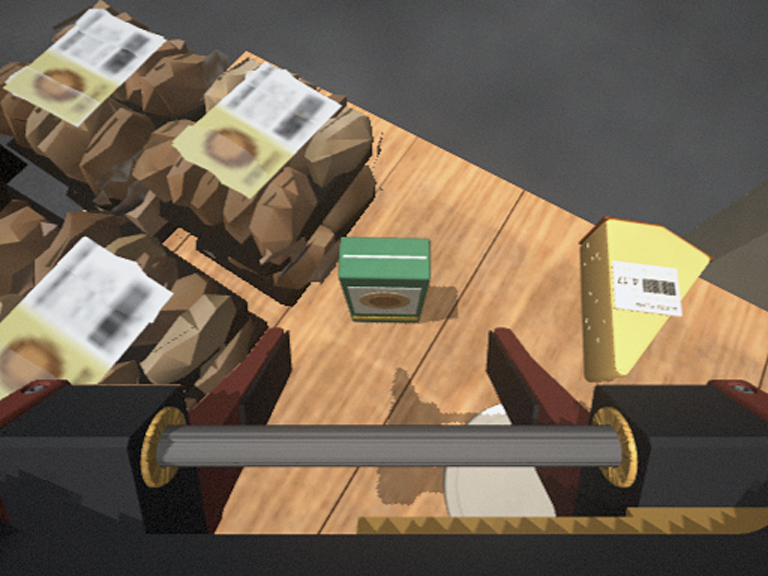

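```bash
python3 - <<'E'
from mv import *
from geo import *
W=cam('pics/d_wrist.pkl')
# check carton fit in this picture
k=lambda x,y:np.array([x/1.5,y/1.5])
for p in [(340,238),(430,238),(428,281),(341,279)]: print(atz(W,*k(*p),.11))
print(atz(W,*k(352,321),0),atz(W,*k(419,321),0))
az=.562;l=.65;C=np.array([.5775,.3835,.09]);g=C-.006*np.array([np.cos(az),np.sin(az),0]);R=tool(az,l,-1)
for b in (0,):
    P=g+R.apply([.019-b,0,0]);print(P,*rel(P,R))
E
```

```text
[0.573 0.419 0.11 ]
[0.605 0.368 0.11 ]
[0.578 0.353 0.11 ]
[0.55  0.401 0.11 ]
[0.55  0.404 0.   ] [0.582 0.353 0.   ]
[0.582 0.386 0.075] [ 0.093 -0.     0.002] [-0.    -0.004  0.   ]
```

Call:
{"op": "drive_tool", "data": {
  "plan": [
    [[0.03,0,0,0,0,0,0],[0.055,-0.001,0.001,0,0,0,0],[0.075,-0.001,0.002,0,-0.004,0,0],[0.093,-0.001,0.002,0,-0.004,0,0],[0.093,-0.001,0.002,0,-0.004,0,0]]
  ]
}}

```text
time: 7.75
tcp_pos: [0.5811, 0.3867, 0.0745]
orientation: [0.123, 0.86, 0.248, -0.428]
force: [0.3, -0.2, 0.4]
gripper_width: 0.0878
```

```bash
python3 look.py e wrist | grep -v mount | head -3| cut -c1-300;  python3 -c "
import cv2
a=cv2.imread('pics/e_wrist.png');cv2.imwrite('pics/e1.png',cv2.resize(a,None,fx=1.5,fy=1.5,interpolation=cv2.INTER_CUBIC))"
```

```text
7.75 [0.5811331  0.38670654 0.07450237] [ 0.12323186  0.86040351  0.24831271 -0.42762193] 0.08779450959284806
wrist tray []
wrist carton_center [([210.9, 183.5, 91.3, 68.7], 0.79)]
```

View pics/e1.png

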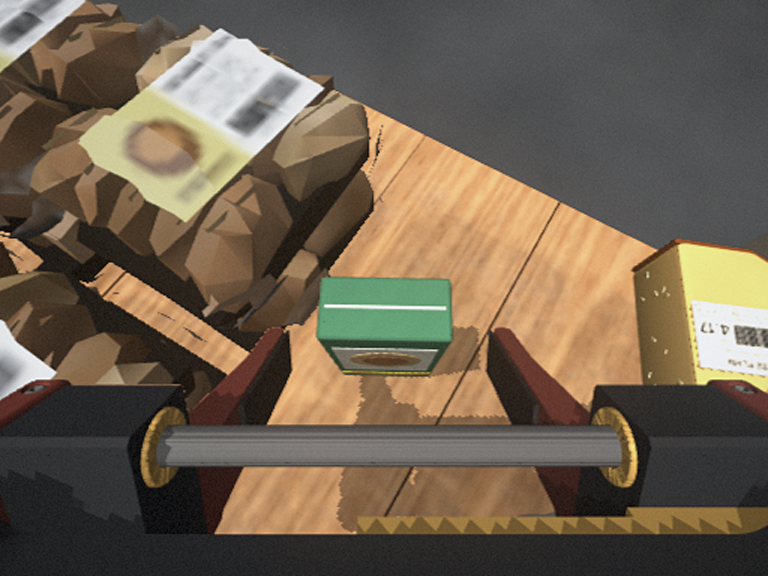

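```bash
python3 - <<'E'
from mv import *
from geo import *
W=cam('pics/e_wrist.pkl')
Q=np.array([atz(W,x/1.5,y/1.5,.11) for x,y in [(318,277),(452,280),(448,347),(317,345)]]);print(Q,Q.mean(0))
s,p,R=cur();c=Q.mean(0)-[0,0,.02];print('carton pt rel grasp, az frame',tool(.562,np.pi/2,-1).inv().apply(c-(p+R.apply([-.019,0,0]))))
E
```

```text
[[0.573 0.42  0.11 ]
 [0.605 0.367 0.11 ]
 [0.577 0.353 0.11 ]
 [0.547 0.402 0.11 ]] [0.575 0.385 0.11 ]
carton pt rel grasp, az frame [ 0.005 -0.002  0.002]
```

Call:
{"op": "drive_tool", "data": {
  "plan": [
    [[0,0,0,0,0,0,1],[0,0,0,0,0,0,1],[0,0,0,0,0,0,1],[0,0,0,0,0,0,1],[0,0,0,0,0,0,1],[0,0,0,0,0,0,1],[0,0,0,0,0,0,1],[0,0,0,0,0,0,1]]
  ]
}}

```text
time: 9.1
tcp_pos: [0.5817, 0.3871, 0.0766]
orientation: [0.123, 0.861, 0.249, -0.426]
force: [-0.7, 0.6, 0.0]
gripper_width: 0.0562
```

```bash
python3 look.py f wrist | grep -v mount | head -3| cut -c1-300;  python3 -c "
import cv2
a=cv2.imread('pics/f_wrist.png');cv2.imwrite('pics/f1.png',cv2.resize(a,None,fx=1.5,fy=1.5,interpolation=cv2.INTER_CUBIC))"
python3 - <<'E'
from mv import *
s,p,R=cur()
up=R.inv().apply([0,0,1]);print(p,R.as_matrix()[:,0],'up',up,s['force'])
for d in ([0,0,.12],[-.03,-.04,.15]): print(R.inv().apply(d))
E
```

```text
9.1 [0.58167997 0.38713091 0.07660001] [ 0.12287414  0.86106887  0.24853668 -0.42625329] 0.05616221518514163
wrist tray []
wrist carton_center [([214.4, 186.1, 90.2, 68.2], 0.87)]
[0.582 0.387 0.077] [ 0.513  0.323 -0.795] up [-0.795 -0.    -0.606] [-0.417  0.038  0.862]
[-0.095 -0.    -0.073]
[-0.148  0.018 -0.054]
```

View pics/f1.png

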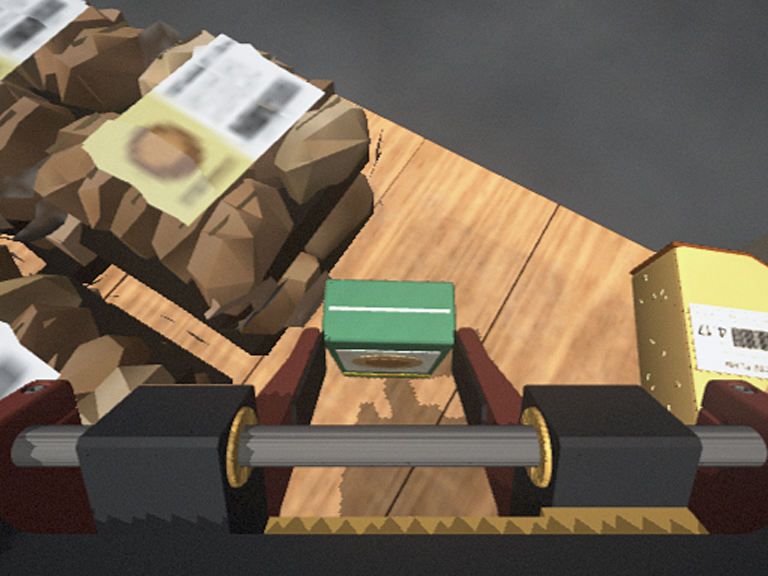

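Call:
{"op": "drive_tool", "data": {
  "plan": [
    [[-0.02,0,-0.015,0,0,0,1],[-0.05,0,-0.038,0,0,0,1],[-0.08,0,-0.061,0,0,0,1],[-0.11,0,-0.084,0,0,0,1],[-0.11,0,-0.084,0,0,0,1]]
  ]
}}

```text
time: 10.07
tcp_pos: [0.5829, 0.3876, 0.2194]
orientation: [0.122, 0.862, 0.249, -0.424]
force: [-0.4, 0.8, -2.2]
gripper_width: 0.0563
```

```bash
python3 look.py g wrist | grep -v mount | head -3| cut -c1-300;  python3 -c "
import cv2
a=cv2.imread('pics/g_wrist.png');cv2.imwrite('pics/g1.png',cv2.resize(a,None,fx=1.5,fy=1.5,interpolation=cv2.INTER_CUBIC))"
python3 - <<'E'
from mv import *
s,p,R=cur()
print(p,R.as_matrix()[:,0],s['force'],s['gripper_width'])
for P,a in [((.5,.2,.26),.28),((.45,0.0,.26),0)]: print(rel(P,tool(a,.651,-1)))
E
```

```text
10.075 [0.58289598 0.38760064 0.21935959] [ 0.12226032  0.86237821  0.24873706 -0.42365801] 0.05630585457438854
wrist tray []
wrist carton_center [([214.6, 187.5, 89.2, 80.7], 0.85)]
[0.581 0.387 0.212] [ 0.511  0.322 -0.797] [-0.394  0.577 -2.288] 0.05620920810800449
(array([-0.14 ,  0.115,  0.105]), array([0.224, 0.003, 0.171]))
(array([-0.23 ,  0.257,  0.224]), array([0.447, 0.003, 0.34 ]))
```

View pics/g1.png

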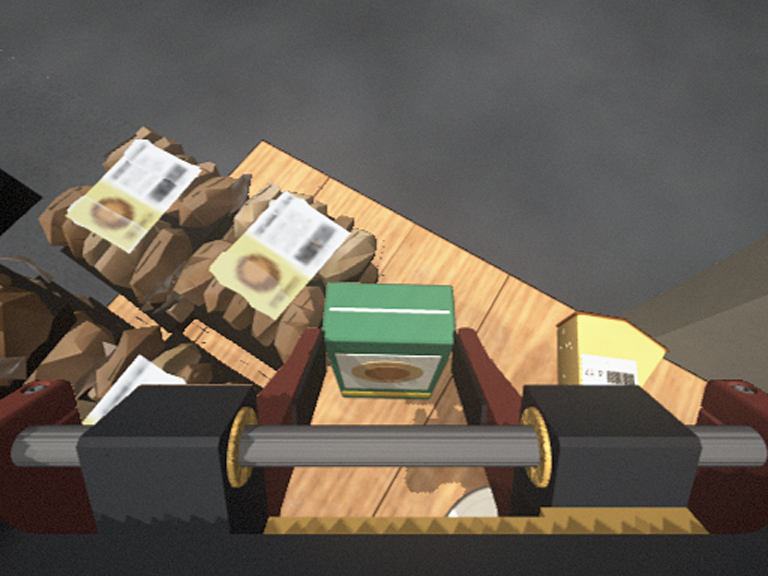

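The carton swung in the grip (it is held high, and the pads act as a pivot). I'll set it down a bit further from the bags and regrip it near mid-height.

```bash
python3 - <<'E'
from mv import *
from geo import cam,atz
T=cam('pics/a_top.pkl')
print('cheese pts',[atz(T,110+x/3,90+y/3,.055) for x,y in [(300,255),(250,140),(330,135)]],'blue',atz(T,247,225,.11),'pen',atz(T,262,253,0))
az=.562
for P in [(.595,.329,.212),(.595,.329,.12),(.595,.329,.085),(.595,.329,.0755)]: print(rel(P,tool(az,.651,-1)))
E
```

```text
cheese pts [array([0.611, 0.202, 0.055]), array([0.731, 0.255, 0.055]), array([0.737, 0.173, 0.055])] blue [0.458 0.086 0.11 ] pen [0.371 0.041 0.   ]
(array([-0.011,  0.056,  0.015]), array([-0.   ,  0.003,  0.   ]))
(array([0.062, 0.056, 0.071]), array([-0.   ,  0.003,  0.   ]))
(array([0.09 , 0.056, 0.092]), array([-0.   ,  0.003,  0.   ]))
(array([0.097, 0.056, 0.098]), array([-0.   ,  0.003,  0.   ]))
```

Call:
{"op": "drive_tool", "data": {
  "plan": [
    [[-0.011,0.056,0.015,0,0,0,1],[-0.011,0.056,0.015,0,0,0,1],[0.026,0.056,0.043,0,0,0,1],[0.062,0.056,0.071,0,0.003,0,1],[0.08,0.056,0.085,0,0.003,0,1],[0.09,0.056,0.092,0,0.003,0,1],[0.097,0.056,0.098,0,0.003,0,1],[0.097,0.056,0.098,0,0.003,0,1],[0.097,0.056,0.098,0,0.003,0,1]]
  ]
}}

```text
time: 11.55
tcp_pos: [0.5959, 0.3302, 0.0795]
orientation: [0.122, 0.862, 0.249, -0.424]
force: [-1.5, 0.6, 6.5]
gripper_width: 0.0565
```

```bash
python3 look.py h wrist | grep -v mount | head -3| cut -c1-300;  python3 -c "
import cv2
a=cv2.imread('pics/h_wrist.png');cv2.imwrite('pics/h1.png',cv2.resize(a,None,fx=1.5,fy=1.5,interpolation=cv2.INTER_CUBIC))"

```

```text
11.55 [0.59587971 0.33024314 0.07945845] [ 0.12225335  0.86215757  0.24894421 -0.42398729] 0.05651640116344376
wrist tray []
wrist carton_center [([214.4, 191.5, 88.6, 79.2], 0.96)]
```

View pics/h1.png

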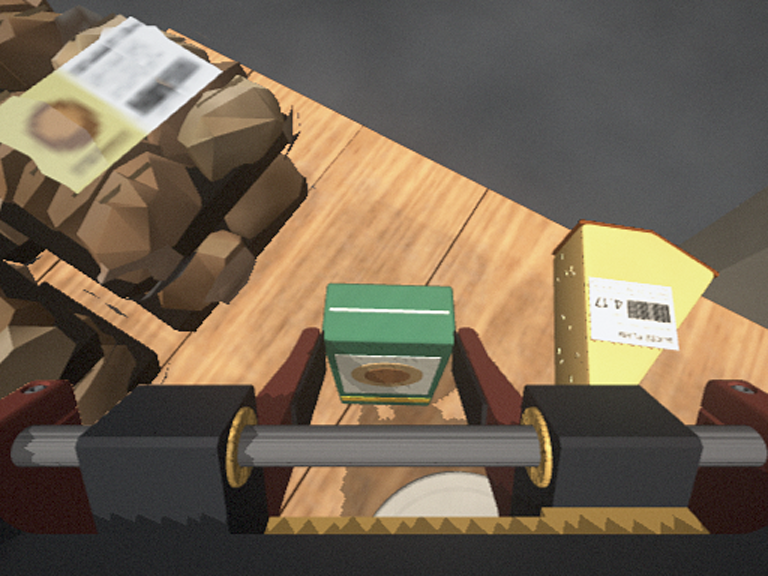

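```bash
cat > tilt.py <<'E'
from mv import *
from geo import *
from scipy.optimize import least_squares
def fit(f,pts,az,scale=1.5):
    # pts keys (sx,sy,sz)->pixel (scaled). unknown centre(3), pitch phi (top towards +x), yaw
    W=cam(f)
    def X(p,k):
        R=Rot.from_euler('ZY',[p[4],p[3]])
        return R.apply(np.array(k)*[.015,.03,.055])+p[:3]
    g=lambda p:np.concatenate([proj(W,X(p,k))*scale-v for k,v in pts.items()])
    s,d=pickle.load(open(f,'rb'));
    r=least_squares(g,np.r_[np.array(s['tcp_pos']),0,az]);return r.x,r.fun
E
python3 - <<'E'
from tilt import *
P=lambda a,b,c,d,e,f:{(1,1,1):a,(1,-1,1):b,(-1,-1,1):c,(-1,1,1):d,(-1,1,-1):e,(-1,-1,-1):f}
print('f',*fit('pics/f_wrist.pkl',P((327,281),(455,282),(452,348),(326,347),(343,374),(433,376)),.56))
print('g',*fit('pics/g_wrist.pkl',P((326,284),(454,286),(452,348),(326,347),(343,394),(435,397)),.56))
print('h',*fit('pics/h_wrist.pkl',P((326,284),(455,285),(452,356),(327,354),(343,401),(435,404)),.56))
E
```

```text
f [ 0.579  0.385  0.051 -0.026  0.546] [ 0.068  1.304 -1.745  2.191  3.767 -0.989 -3.373 -2.099  3.799  0.136
 -1.915 -0.493]
g [0.574 0.381 0.193 0.094 0.547] [ 1.794  1.503 -1.668  1.266  4.135 -0.66  -3.743 -1.658  2.489  0.63
 -3.282 -1.029]
h [0.584 0.322 0.056 0.111 0.546] [ 0.878  4.63  -0.881  5.519  6.267 -4.087 -6.086 -4.247  1.894 -0.058
 -2.186 -1.61 ]
```

```bash
python3 - <<'E'
from mv import *
s,p,R=cur();print(p,s['force'])
g=p+R.apply([-.019,0,0]); R2=tool(.562,.651+.12,-1)
for dz in (0,-.003): print(rel(g+[0,0,dz]+R2.apply([.019,0,0]),R2))
E
```

```text
[0.596 0.33  0.079] [-1.322  1.493  6.554]
(array([-0.   ,  0.   , -0.002]), array([-0.   ,  0.114,  0.   ]))
(array([ 0.002,  0.   , -0.   ]), array([-0.   ,  0.114,  0.   ]))
```

Call:
{"op": "drive_tool", "data": {
  "plan": [
    [[0,0,-0.002,0,0.06,0,1],[0.001,0,-0.001,0,0.114,0,1],[0.002,0,0,0,0.114,0,1],[0.002,0,0,0,0.114,0,1],[0.002,0,0,0,0.114,0,0.1],[0.002,0,0,0,0.114,0,0],[0.002,0,0,0,0.114,0,0],[0.002,0,0,0,0.114,0,0]]
  ]
}}

```text
time: 12.9
tcp_pos: [0.5968, 0.3307, 0.0772]
orientation: [0.108, 0.885, 0.255, -0.375]
force: [1.0, -0.7, 0.1]
gripper_width: 0.0873
```

```bash
python3 look.py i wrist | grep -v mount | head -3| cut -c1-300;  python3 -c "
import cv2
a=cv2.imread('pics/i_wrist.png');cv2.imwrite('pics/i1.png',cv2.resize(a,None,fx=1.5,fy=1.5,interpolation=cv2.INTER_CUBIC))"

```

```text
12.9 [0.59676089 0.3306726  0.07724797] [ 0.1078895   0.88476745  0.25539324 -0.37459406] 0.08728044688292236
wrist tray []
wrist carton_center [([211.8, 194.1, 86.6, 75.1], 0.59)]
```

View pics/i1.png

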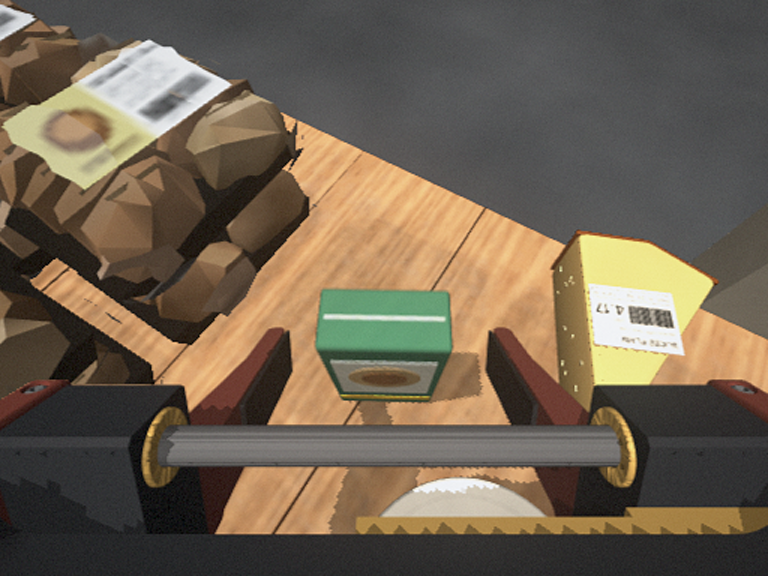

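```bash
cat > fit0.py <<'E'
from mv import *
from geo import *
from scipy.optimize import least_squares
def fit0(f,pts,az,scale=1.5,zc=.055):
    W=cam(f)
    def X(p,k): return Rot.from_euler('Z',p[2]).apply(np.array(k)*[.015,.03,.055])+[p[0],p[1],zc]
    g=lambda p:np.concatenate([proj(W,X(p,k))*scale-v for k,v in pts.items()])
    s,d=pickle.load(open(f,'rb'))
    r=least_squares(g,[*s['tcp_pos'][:2],az]);return r.x,r.fun
E
python3 - <<'E'
from fit0 import *
P=lambda a,b,c,d,e,f:{(1,1,1):a,(1,-1,1):b,(-1,-1,1):c,(-1,1,1):d,(-1,1,-1):e,(-1,-1,-1):f}
x,f=fit0('pics/i_wrist.pkl',P((320,289),(452,291),(450,355),(317,361),(341,400),(434,402)),.56);print(x,f)
az=.55;l=.70;C=np.array([x[0],x[1],.055]);g=C-.004*np.array([np.cos(az),np.sin(az),0])
for l in (.65,):
  R=tool(az,l,-1)
  for b in (.05,.0): print(rel(g+R.apply([.019-b,0,0]),R))
  for y in (-.089,.089):
        for z in (-.0375,.0375): print(g+R.apply([-.061,y,z]))
E
```

```text
[0.584 0.324 0.566] [ 0.451  2.864 -2.286  0.381  4.979 -1.223 -1.777 -6.664  0.849  4.804
 -3.214  2.428]
(array([-0.027, -0.002,  0.025]), array([ 0.009, -0.121,  0.008]))
(array([ 0.023, -0.001,  0.031]), array([ 0.009, -0.121,  0.008]))
[0.528 0.394 0.126]
[0.477 0.363 0.081]
[0.621 0.243 0.126]
[0.571 0.212 0.081]
```

```bash
python3 - <<'E'
from mv import *
az=.56;C=np.array([.584,.3245,.062]);g=C-.003*np.array([np.cos(az),np.sin(az),0])
R=tool(az,.65,-1)
for b in (.05,.0): print(rel(g+R.apply([.019-b,0,0]),R))
E
```

```text
(array([-0.031, -0.002,  0.02 ]), array([ 0.001, -0.121,  0.001]))
(array([ 0.018, -0.002,  0.026]), array([ 0.001, -0.121,  0.001]))
```

Call:
{"op": "drive_tool", "data": {
  "plan": [
    [[-0.012,-0.001,0.01,0,-0.06,0,0],[-0.012,-0.002,0.022,0,-0.121,0,0],[0.018,-0.002,0.026,0,-0.121,0,0],[0.018,-0.002,0.026,0,-0.121,0,0],[0.018,-0.002,0.026,0,-0.121,0,1],[0.018,-0.002,0.026,0,-0.121,0,1],[0.018,-0.002,0.026,0,-0.121,0,1],[0.018,-0.002,0.026,0,-0.121,0,1],[0.018,-0.002,0.026,0,-0.121,0,1],[0.018,-0.002,0.026,0,-0.121,0,1],[0.018,-0.002,0.026,0,-0.121,0,1]]
  ]
}}

```text
time: 14.62
tcp_pos: [0.5912, 0.3295, 0.0479]
orientation: [0.123, 0.861, 0.249, -0.426]
force: [-2.0, -1.0, 5.5]
gripper_width: 0.059
```

```bash
python3 look.py j wrist | grep -v mount | head -3| cut -c1-300;  python3 -c "
import cv2
a=cv2.imread('pics/j_wrist.png');cv2.imwrite('pics/j1.png',cv2.resize(a,None,fx=1.5,fy=1.5,interpolation=cv2.INTER_CUBIC))"

```

```text
14.625 [0.59117342 0.3294855  0.04786117] [ 0.12295992  0.86106646  0.24851558 -0.42624572] 0.059039585204468496
wrist tray []
wrist carton_center [([208.3, 167.6, 107.1, 83.8], 0.89)]
```

View pics/j1.png

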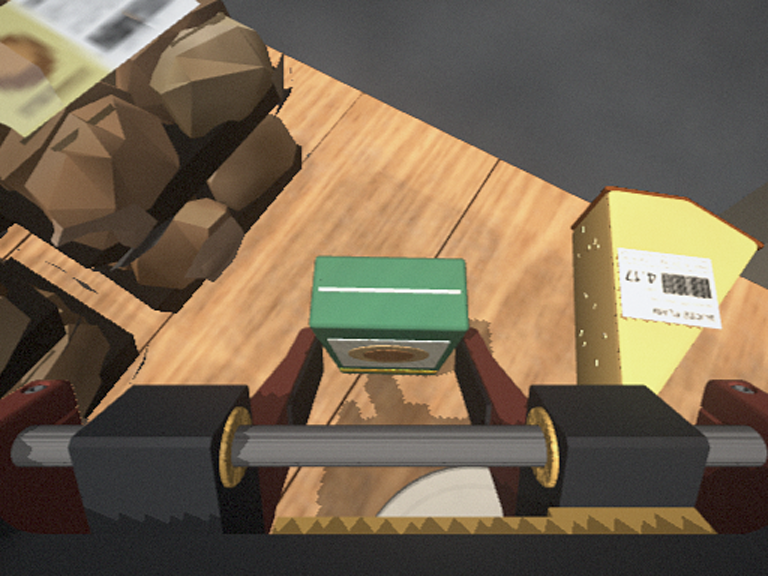

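Call:
{"op": "drive_tool", "data": {
  "plan": [
    [[-0.01,0,-0.008,0,0,0,1],[-0.03,0,-0.023,0,0,0,1],[-0.06,0,-0.045,0,0,0,1],[-0.09,0,-0.069,0,0,0,1],[-0.09,0,-0.069,0,0,0,1]]
  ]
}}

```text
time: 15.6
tcp_pos: [0.5927, 0.3302, 0.1659]
orientation: [0.123, 0.862, 0.249, -0.424]
force: [0.5, -0.0, -1.9]
gripper_width: 0.0591
```

```bash
python3 look.py k wrist | grep -v mount | head -3| cut -c1-300;  python3 -c "
import cv2
a=cv2.imread('pics/k_wrist.png');cv2.imwrite('pics/k1.png',cv2.resize(a,None,fx=1.5,fy=1.5,interpolation=cv2.INTER_CUBIC))"

```

```text
15.6 [0.59274864 0.3302061  0.16589058] [ 0.12258268  0.8623861   0.24867144 -0.42358732] 0.059050504226040475
wrist tray [([244.9, 310.7, 89.9, 32.5], 0.44)]
wrist carton_center [([206.2, 171.9, 105.9, 83.4], 0.57)]
```

View pics/k1.png

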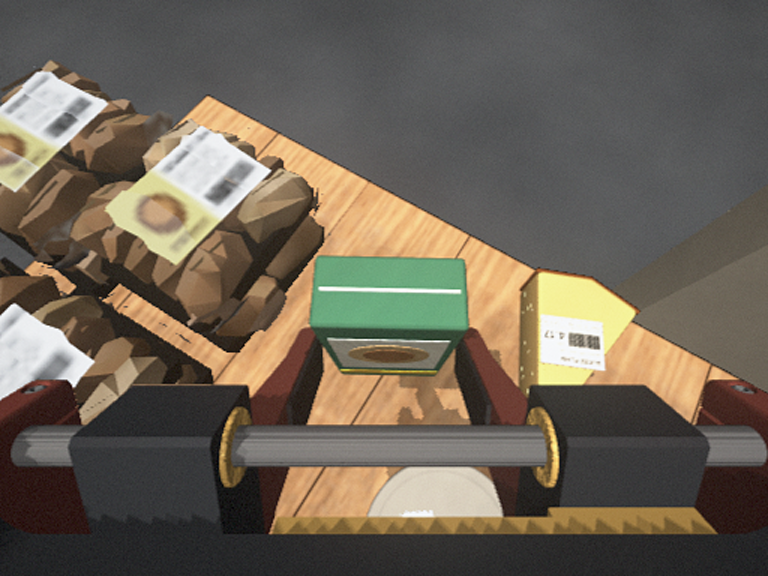

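```bash
python3 -c "
from mv import *
import pickle
s,d=pickle.load(open('pics/j_wrist.pkl','rb'));M=d['mount']
q=s['orientation'];Rj=Rot.from_quat(np.array(q)[[1,2,3,0]]);a=Rj.as_matrix()[:,0];print('lean_j',np.arccos(-a[2]),np.arctan2(a[1],a[0]),Rj.as_matrix()[2,1])
print('grasp j',np.array(s['tcp_pos'])+Rj.apply([-.019,0,0]))
def pr(P,R,X):
    T=np.eye(4);T[:3,:3]=R.as_matrix();T[:3,3]=P
    c=np.linalg.inv(T@M)@np.r_[X,1];return np.array((d['fx']*c[0]/c[2]+d['cx'],d['fy']*c[1]/c[2]+d['cy']))
for P in [(.42,0,.2),(.42,0,.26),(.45,0,.26),(.42,0,.3)]:
    R=tool(0,.65,-1);print(P,rel(P,R),*[pr(P,R,X) for X in [(.58,0,.024),(.605,0,.21),(.6,0,.116),(.735,0,.18)]])
"
```

```text
lean_j 0.6515138850450479 0.5620413483655857 -0.00010407296724648796
grasp j [0.581 0.323 0.063]
(0.42, 0, 0.2) (array([-0.226,  0.188,  0.23 ]), array([0.447, 0.002, 0.34 ])) [258.801 148.449] [258.788  34.839] [258.798 100.88 ] [258.823 -17.467]
(0.42, 0, 0.26) (array([-0.274,  0.188,  0.194]), array([0.447, 0.002, 0.34 ])) [258.805 164.716] [258.796  78.993] [258.803 126.766] [258.824  25.869]
(0.45, 0, 0.26) (array([-0.259,  0.204,  0.173]), array([0.447, 0.002, 0.34 ])) [258.8   179.658] [258.788  98.902] [258.797 143.653] [258.819  40.543]
(0.42, 0, 0.3) (array([-0.306,  0.188,  0.17 ]), array([0.447, 0.002, 0.34 ])) [258.807 173.638] [258.8   100.831] [258.805 140.424] [258.825  48.565]
```

Call:
{"op": "drive_tool", "data": {
  "plan": [
    [[-0.06,0.01,0,0.02,0,0.016,1],[-0.1,0.04,0.03,0.096,0,0.073,1],[-0.13,0.075,0.068,0.173,0,0.131,1],[-0.165,0.105,0.103,0.25,0,0.19,1],[-0.195,0.133,0.138,0.316,0,0.24,1],[-0.225,0.16,0.173,0.382,0,0.29,1],[-0.258,0.188,0.206,0.447,0,0.34,1],[-0.258,0.188,0.206,0.447,0,0.34,1],[-0.258,0.188,0.206,0.447,0,0.34,1]]
  ]
}}

```text
time: 17.08
tcp_pos: [0.4758, -0.0016, 0.2564]
orientation: [-0.0, 0.883, -0.001, -0.469]
force: [0.5, -0.0, -1.3]
gripper_width: 0.0592
```

```bash
python3 look.py l wrist side| grep -v mount | head -3| cut -c1-300;  python3 -c "
import cv2
a=cv2.imread('pics/l_wrist.png');cv2.imwrite('pics/l0.png',cv2.resize(a,None,fx=1.5,fy=1.5,interpolation=cv2.INTER_CUBIC));cv2.imwrite('pics/l1.png',cv2.resize(a[20:180,190:330],None,fx=4,fy=4,interpolation=cv2.INTER_CUBIC))"

```

```text
17.075 [ 0.47584553 -0.00156472  0.25640284] [-3.39383635e-04  8.83092209e-01 -1.13818853e-03 -4.69197975e-01] 0.05921756424612665
wrist tray [([218.9, 38.0, 79.3, 135.2], 0.93)]
wrist carton_center [([205.4, 171.5, 105.9, 78.7], 0.82)]
```

View pics/l0.png

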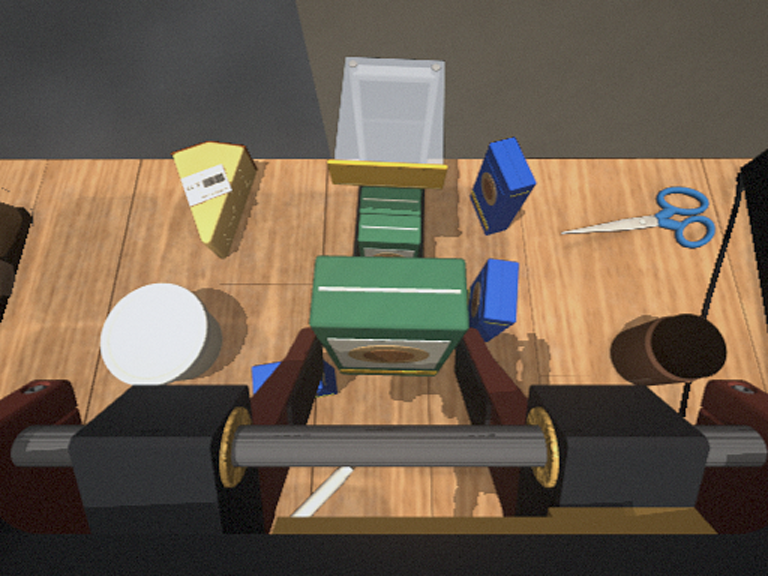

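View pics/l1.png

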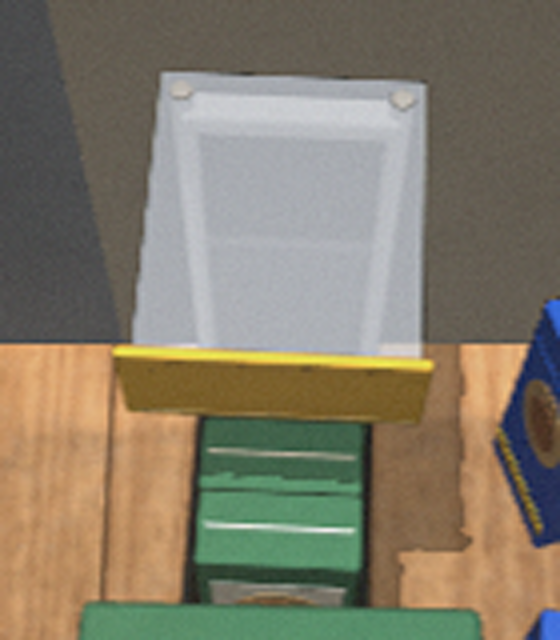

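```bash
cat > trayfit.py <<'E'
from mv import *
from geo import *
from scipy.optimize import least_squares
def X(p,q): return Rot.from_euler('Z',p[2]).apply(np.array(q))+[p[0],p[1],0]
if __name__=='__main__':
    W=cam('pics/l_wrist.pkl');T=cam('pics/a_top.pkl')
    k=lambda x,y:np.array([190+x/4,20+y/4]); k2=lambda x,y:np.array([110+x/3,90+y/3])
    w=[((.004,.045,.18),k(130,411)),((.004,-.045,.18),k(424,422)),((.004,.045,.21),k(115,349)),((.004,-.045,.21),k(433,363)),((.134,.045,.18),k(162,71)),((.134,-.045,.18),k(426,84))]
    t=[((.004,.045,.21),k2(461,236)),((.004,-.045,.21),k2(560,238)),((.134,.045,.18),k2(470,101)),((.134,-.045,.18),k2(565,103)),((-.021,.042,.024),k2(460,290)),((-.021,-.042,.024),k2(538,292))]
    for o in ([(W,w)],[(T,t)],[(W,w),(T,t)]):
        f=lambda p:np.concatenate([proj(c,X(p,q))-u for c,l in o for q,u in l])
        r=least_squares(f,[.6,0,0]);print(r.x,r.fun.reshape(-1,2).round(1).tolist())
    for n,q,z in [('r0 front L',(196,566),.116),('r0 fR',(364,572),.116),('r0 bL',(198,490),.116),('r0 bR',(366,493),.116)]: print(n,atz(W,*k(*q),z))
E
python3 trayfit.py
```

```text
[ 0.602 -0.002 -0.051] [[-0.3, -0.9], [-0.5, -0.5], [-0.1, -0.1], [0.8, -0.1], [0.2, 1.3], [-0.2, 0.7]]
[ 0.6   -0.004 -0.046] [[0.1, -0.5], [1.3, 0.5], [-1.0, -0.3], [0.0, 0.6], [-0.6, -0.5], [0.0, 0.1]]
[ 0.601 -0.002 -0.05 ] [[-0.1, -0.7], [-0.2, -0.3], [0.1, 0.2], [1.1, 0.1], [0.3, 1.5], [-0.1, 0.8], [-0.4, -1.0], [0.7, 0.1], [-1.3, -0.8], [-0.3, 0.3], [-1.1, -1.0], [-0.5, -0.2]]
r0 front L [0.583 0.026 0.116]
r0 fR [ 0.581 -0.034  0.116]
r0 bL [0.614 0.026 0.116]
r0 bR [ 0.612 -0.036  0.116]
```

```bash
python3 -c "
import cv2
a=cv2.imread('pics/l_side.png');cv2.imwrite('pics/l2.png',cv2.resize(a[110:260,150:350],None,fx=4,fy=4,interpolation=cv2.INTER_CUBIC))"

```

```text
(no output)
```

View pics/l2.png

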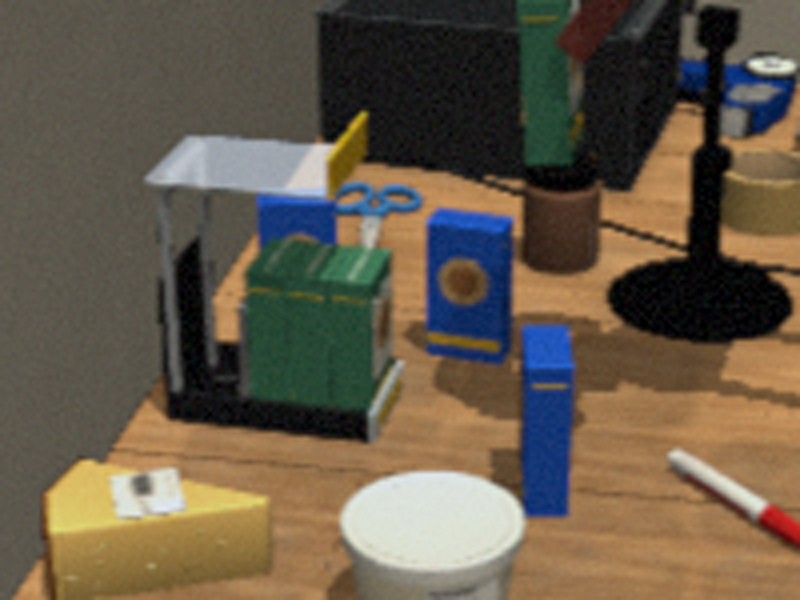

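```bash
python3 - <<'E'
from fit0 import *
P=lambda a,b,c,d,e,f:{(1,1,1):a,(1,-1,1):b,(-1,-1,1):c,(-1,1,1):d,(-1,1,-1):e,(-1,-1,-1):f}
pts=P((315,257),(468,258),(466,330),(312,326),(338,371),(437,374))
x,f=fit0('pics/j_wrist.pkl',pts,.56);print(x,f.round(1))
W=cam('pics/j_wrist.pkl')
Q=np.array([atz(W,u/1.5,v/1.5,.11) for u,v in list(pts.values())[:4]]);print(Q.mean(0))
s,d=pickle.load(open('pics/j_wrist.pkl','rb'));g=np.array([.581,.323,.063])
for c in (x[:2],Q.mean(0)[:2]): print(Rot.from_euler('Z',-.562).apply(np.r_[c,.055]-g))
# target poses
from trayfit import X
tp=np.array([.600,-.0025,-.05])
for tx,bz in [(-.05,.032),(-.036,.032)]:
    R=tool(-.05,.6515,-1)
    for_c=X(tp,(tx,-.002,0))
    g=X(tp,(tx-.004,-.002,bz+.063)); P_=g+R.apply([.019,0,0]); print(tx,P_,rel(P_,R))
E
```

```text
[0.587 0.326 0.537] [ 0.4 -3.  -1.9 -0.6  3.8  1.  -3.8  1.1  3.1  1.  -0.7  0.3]
[0.587 0.326 0.11 ]
[ 0.006 -0.001 -0.008]
[ 0.006 -0.001 -0.008]
-0.05 [ 0.557 -0.002  0.08 ] (array([0.192, 0.002, 0.031]), array([0.041, 0.057, 0.029]))
-0.036 [ 0.571 -0.003  0.08 ] (array([0.2  , 0.003, 0.02 ]), array([0.041, 0.057, 0.029]))
```

```bash
python3 - <<'E'
from geo import *
np.set_printoptions(precision=3,suppress=True)
T=cam('pics/a_top.pkl');W=cam('pics/l_wrist.pkl')
print([atz(T,110+x/3,90+y/3,.11) for x,y in [(603,287),(635,291),(628,340),(597,335)]])
print([atz(W,x/1.5,y/1.5,.11) for x,y in [(486,260),(518,262),(512,312),(482,305)]])
print([atz(W,x/1.5,y/1.5,.11) for x,y in [(508,138),(535,188),(497,190)]])
print('blue2',[atz(T,110+x/3,90+y/3,.11) for x,y in [(380,393),(443,384),(446,413),(384,424)]])
E
```

```text
[array([ 0.573, -0.099,  0.11 ]), array([ 0.569, -0.13 ,  0.11 ]), array([ 0.521, -0.123,  0.11 ]), array([ 0.526, -0.093,  0.11 ])]
[array([ 0.567, -0.096,  0.11 ]), array([ 0.565, -0.126,  0.11 ]), array([ 0.516, -0.116,  0.11 ]), array([ 0.523, -0.089,  0.11 ])]
[array([ 0.706, -0.13 ,  0.11 ]), array([ 0.645, -0.152,  0.11 ]), array([ 0.643, -0.113,  0.11 ])]
blue2 [array([0.47 , 0.116, 0.11 ]), array([0.478, 0.056, 0.11 ]), array([0.451, 0.053, 0.11 ]), array([0.44 , 0.112, 0.11 ])]
```

```bash
cat > tgt.py <<'E'
from mv import *
from trayfit import X
tp=np.array([.600,-.0025,-.05])
def tgt(tx,bz,ty=.004,gx=-.005,lean=.6515):
    R=tool(-.05,lean,-1); g=X(tp,(tx+gx,ty,bz+.063)); return g+R.apply([.019,0,0]),R
if __name__=='__main__':
    import sys
    s,p,R=cur();print(s['time'],p,s['force'])
    for a in sys.argv[1:]:
        tx,bz=map(float,a.split(','));P,R2=tgt(tx,bz);print(a,P,*rel(P,R2))
E
python3 tgt.py -.06,.1 -.045,.04
```

```text
17.775 [ 0.476 -0.     0.257] [-0.331  0.113 -0.296]
-.06,.1 [0.547 0.004 0.148] [ 0.13  -0.004  0.002] [0.041 0.057 0.029]
-.045,.04 [0.562 0.003 0.088] [ 0.188 -0.004  0.023] [0.041 0.057 0.029]
```

Call:
{"op": "drive_tool", "data": {
  "plan": [
    [[0.05,-0.001,0.001,0.015,0.02,0.01,1],[0.1,-0.003,0.001,0.03,0.04,0.02,1],[0.13,-0.004,0.002,0.041,0.057,0.029,1],[0.16,-0.004,0.013,0.041,0.057,0.029,1],[0.188,-0.004,0.023,0.041,0.057,0.029,1],[0.188,-0.004,0.023,0.041,0.057,0.029,1],[0.188,-0.004,0.023,0.041,0.057,0.029,1]]
  ]
}}

```text
time: 18.65
tcp_pos: [0.5625, 0.0036, 0.0896]
orientation: [-0.011, 0.896, -0.022, -0.443]
force: [0.4, -0.6, -1.5]
gripper_width: 0.059
```

```bash
python3 tgt.py -.045,.04 -.034,.034; python3 look.py m wrist side| grep -v mount | head -3| cut -c1-300;  python3 -c "
import cv2,numpy as np
a=cv2.imread('pics/m_wrist.png');b=cv2.imread('pics/m_side.png')
A=cv2.resize(a[60:260,160:360],None,fx=2,fy=2,interpolation=cv2.INTER_CUBIC);B=cv2.resize(b[130:230,170:270],None,fx=4,fy=4,interpolation=cv2.INTER_CUBIC)
cv2.imwrite('pics/m1.png',np.hstack([A,B]))"

```

```text
18.65 [0.562 0.004 0.09 ] [ 0.427 -0.563 -1.488]
-.045,.04 [0.562 0.003 0.088] [0.001 0.    0.002] [ 0.    -0.001 -0.   ]
-.034,.034 [0.573 0.003 0.082] [ 0.012  0.    -0.003] [ 0.    -0.001 -0.   ]
18.65 [0.56249354 0.00360363 0.08957914] [-0.01089824  0.89624969 -0.02234956 -0.44285236] 0.05895844226960583
wrist tray [([163.8, 0.6, 202.8, 107.7], 0.68)]
wrist carton_center [([207.7, 168.6, 101.8, 82.0], 0.98)]
```

View pics/m1.png

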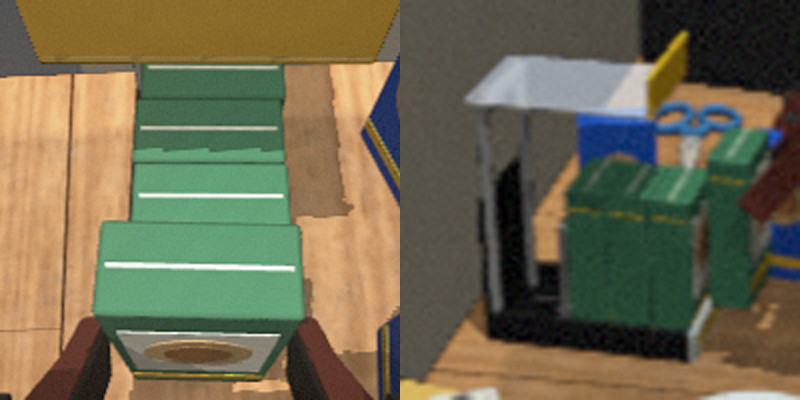

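```bash
python3 tgt.py -.034,.034 -.028,.034 -.02,.034 -.01,.034 0,.034 .003,.034
```

```text
19.35 [0.562 0.004 0.088] [ 0.225  0.087 -2.012]
-.034,.034 [0.573 0.003 0.082] [ 0.011  0.    -0.005] [0. 0. 0.]
-.028,.034 [0.579 0.003 0.082] [ 0.015  0.    -0.01 ] [0. 0. 0.]
-.02,.034 [0.587 0.002 0.082] [ 0.02   0.    -0.016] [0. 0. 0.]
-.01,.034 [0.597 0.002 0.082] [ 0.026  0.    -0.024] [0. 0. 0.]
0,.034 [0.607 0.001 0.082] [ 0.032  0.    -0.032] [0. 0. 0.]
.003,.034 [0.61  0.001 0.082] [ 0.034  0.    -0.034] [0. 0. 0.]
```

Call:
{"op": "drive_tool", "data": {
  "plan": [
    [[0.011,0,-0.005,0,0,0,1],[0.015,0,-0.01,0,0,0,1],[0.0175,0,-0.013,0,0,0,1],[0.02,0,-0.016,0,0,0,1],[0.02,0,-0.016,0,0,0,1]]
  ]
}}

```text
time: 19.98
tcp_pos: [0.5866, 0.0028, 0.0814]
orientation: [-0.011, 0.896, -0.022, -0.444]
force: [-3.7, 1.3, 0.1]
gripper_width: 0.0589
```

```bash
python3 tgt.py -.02,.034 -.01,.034 0,.034 .003,.034; python3 look.py n wrist side| grep -v mount | head -3| cut -c1-300;  python3 -c "
import cv2,numpy as np
a=cv2.imread('pics/n_wrist.png');b=cv2.imread('pics/n_side.png')
A=cv2.resize(a[60:260,160:360],None,fx=2,fy=2,interpolation=cv2.INTER_CUBIC);B=cv2.resize(b[130:230,170:270],None,fx=4,fy=4,interpolation=cv2.INTER_CUBIC)
cv2.imwrite('pics/n1.png',np.hstack([A,B]))"

```

```text
19.975 [0.587 0.003 0.081] [-3.656  1.346  0.135]
-.02,.034 [0.587 0.002 0.082] [-0.     0.001 -0.   ] [0.    0.002 0.001]
-.01,.034 [0.597 0.002 0.082] [ 0.006  0.001 -0.008] [0.    0.002 0.001]
0,.034 [0.607 0.001 0.082] [ 0.012  0.001 -0.016] [0.    0.002 0.001]
.003,.034 [0.61  0.001 0.082] [ 0.014  0.001 -0.019] [0.    0.002 0.001]
19.975 [0.58657106 0.00275922 0.08141033] [-0.01102292  0.89554027 -0.0220513  -0.44429704] 0.05885142501556617
wrist tray [([146.2, 0.9, 242.0, 241.9], 0.61)]
wrist carton_center [([207.7, 170.9, 102.7, 82.8], 0.92)]
```

View pics/n1.png

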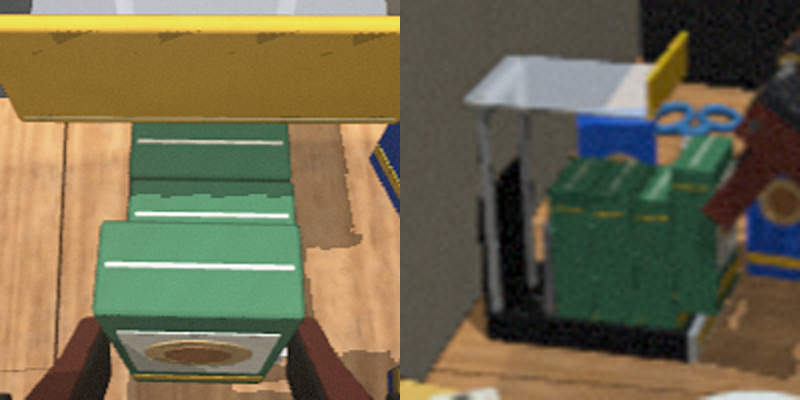

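Call:
{"op": "drive_tool", "data": {
  "plan": [
    [[0.003,0,-0.004,0,0,0,1],[0.006,0.001,-0.008,0,0,0,1],[0.009,0.001,-0.012,0,0.001,0,1],[0.012,0.001,-0.016,0,0.002,0,1],[0.014,0.001,-0.019,0,0.002,0,1],[0.014,0.001,-0.019,0,0.002,0,1]]
  ]
}}

```text
time: 21.42
tcp_pos: [0.6102, 0.0004, 0.0817]
orientation: [-0.011, 0.896, -0.022, -0.443]
force: [-3.9, 1.8, 0.4]
gripper_width: 0.0593
```

```bash
python3 tgt.py .003,.034 .003,.006 ; python3 look.py o wrist side| grep -v mount | head -3| cut -c1-300;  python3 -c "
import cv2,numpy as np
a=cv2.imread('pics/o_wrist.png');b=cv2.imread('pics/o_side.png')
A=cv2.resize(a[60:260,160:360],None,fx=2,fy=2,interpolation=cv2.INTER_CUBIC);B=cv2.resize(b[130:230,170:270],None,fx=4,fy=4,interpolation=cv2.INTER_CUBIC)
cv2.imwrite('pics/o1.png',np.hstack([A,B]))"

```

```text
21.425 [0.61  0.    0.082] [-3.883  1.776  0.374]
.003,.034 [0.61  0.001 0.082] [-0.    -0.001  0.   ] [ 0.    -0.001  0.   ]
.003,.006 [0.61  0.001 0.054] [ 0.022 -0.001  0.017] [ 0.    -0.001  0.   ]
21.425 [6.10162332e-01 3.78078623e-04 8.16897166e-02] [-0.01092098  0.89607665 -0.02222979 -0.44320786] 0.05927024239443754
wrist tray [([133.7, 0.0, 260.0, 267.0], 0.55)]
wrist carton_center [([204.5, 172.3, 106.5, 83.5], 0.72)]
```

View pics/o1.png

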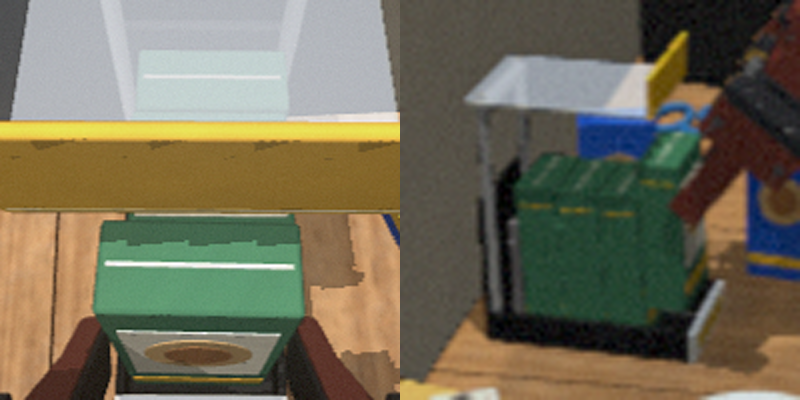

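```bash
python3 - <<'E'
from geo import *
np.set_printoptions(precision=4,suppress=True)
W=cam('pics/o_wrist.pkl')
print('stop inner/top edge',[atz(W,160+u/2,60+395/2,.024) for u in (125,285)],'carton bot front',[atz(W,160+u/2,60+v/2,.034) for u,v in((133,378),(264,380))])
S=cam('pics/o_side.pkl')
import cv2
b=cv2.imread('pics/o_side.png');cv2.imwrite('pics/o2.png',cv2.resize(b[170:225,215:265],None,fx=12,fy=10,interpolation=cv2.INTER_CUBIC))
a=cv2.imread('pics/o_wrist.png');cv2.imwrite('pics/o3.png',cv2.resize(a[230:300,190:330],None,fx=5,fy=5,interpolation=cv2.INTER_CUBIC))
# predicted side projections
from trayfit import X
tp=[.600,-.0025,-.05]
for n,q in [('stop in L',(-.016,.037,.024)),('carton front bottom L',(-.012,.033,.034)),('back',(.018,.033,.034))]: print(n,(proj(S,X(tp,q))-[215,170])*[12,10])
E
```

```text
stop inner/top edge [array([0.5845, 0.0364, 0.024 ]), array([ 0.5807, -0.0411,  0.024 ])] carton bot front [array([0.5909, 0.0313, 0.034 ]), array([ 0.587 , -0.0303,  0.034 ])]
stop in L [324.619 420.134]
carton front bottom L [311.386 379.961]
back [185.636 368.821]
```

View pics/o2.png

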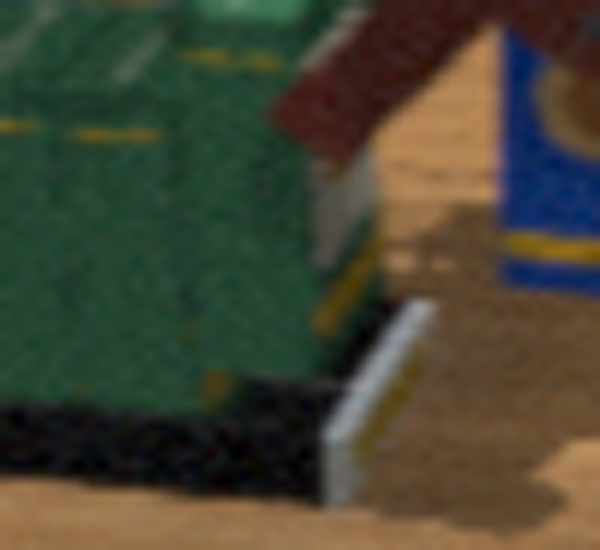

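View pics/o3.png

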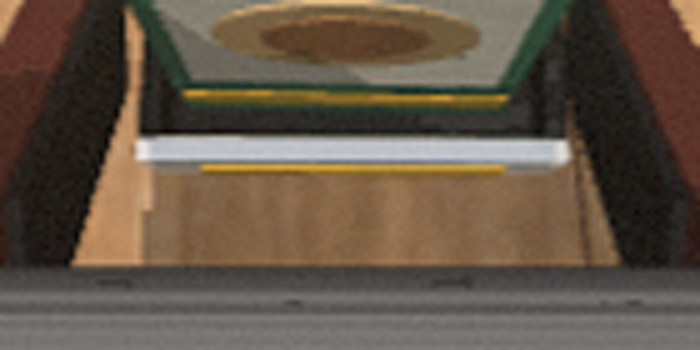

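Call:
{"op": "drive_tool", "data": {
  "plan": [
    [[0.005,0,0.004,0,0,0,1],[0.01,0,0.008,0,0,0,1],[0.015,0,0.012,0,0,0,1],[0.02,0,0.015,0,0,0,1],[0.02,0,0.015,0,0,0,1]]
  ]
}}

```text
time: 22.75
tcp_pos: [0.6101, 0.0002, 0.0564]
orientation: [-0.011, 0.896, -0.022, -0.443]
force: [-4.2, 1.0, -2.1]
gripper_width: 0.0588
```

```bash
python3 tgt.py .003,.009 .003,.006 .001,.006 .001,.005; python3 look.py p wrist side| grep -v mount | head -3| cut -c1-300;  python3 -c "
import cv2,numpy as np
a=cv2.imread('pics/p_wrist.png');b=cv2.imread('pics/p_side.png')
A=cv2.resize(a[60:260,160:360],None,fx=2,fy=2,interpolation=cv2.INTER_CUBIC);B=cv2.resize(b[130:230,170:270],None,fx=4,fy=4,interpolation=cv2.INTER_CUBIC)
cv2.imwrite('pics/p1.png',np.hstack([A,B]))"

```

```text
22.75 [0.61  0.    0.056] [-4.197  0.96  -2.105]
.003,.009 [0.61  0.001 0.057] [-0.001 -0.001  0.   ] [ 0.001 -0.    -0.   ]
.003,.006 [0.61  0.001 0.054] [ 0.002 -0.001  0.002] [ 0.001 -0.    -0.   ]
.001,.006 [0.608 0.001 0.054] [ 0.    -0.001  0.003] [ 0.001 -0.    -0.   ]
.001,.005 [0.608 0.001 0.053] [ 0.001 -0.001  0.004] [ 0.001 -0.    -0.   ]
22.75 [6.10120166e-01 1.57547454e-04 5.63790507e-02] [-0.01079764  0.89602526 -0.02238462 -0.44330697] 0.05881226837032748
wrist tray [([84.6, 0.0, 355.8, 266.1], 0.64)]
wrist carton_center [([205.8, 172.0, 103.9, 81.7], 0.55)]
```

View pics/p1.png

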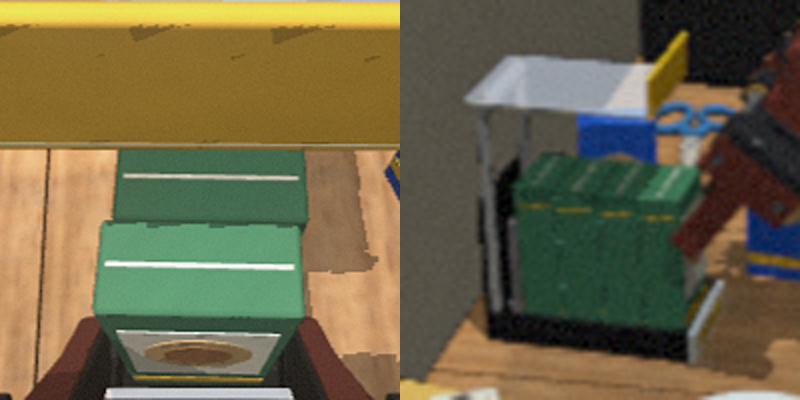

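Call:
{"op": "drive_tool", "data": {
  "plan": [
    [[0.001,0,0.001,0,0,0,1],[0.002,0,0.002,0,0,0,1],[0.003,0,0.003,0,0,0,1],[0.003,0,0.003,0,0,0,1]]
  ]
}}

```text
time: 23.95
tcp_pos: [0.6107, 0.0003, 0.0547]
orientation: [-0.011, 0.897, -0.022, -0.442]
force: [-8.7, 0.8, 3.4]
gripper_width: 0.0591
```

```bash
python3 tgt.py .003,.006 .003,.004 -.001,.005
```

```text
23.95 [0.611 0.    0.055] [-8.728  0.773  3.381]
.003,.006 [0.61  0.001 0.054] [-0.    -0.001  0.001] [ 0.001 -0.004  0.   ]
.003,.004 [0.61  0.001 0.052] [ 0.002 -0.001  0.002] [ 0.001 -0.004  0.   ]
-.001,.005 [0.606 0.001 0.053] [-0.002 -0.001  0.005] [ 0.001 -0.004  0.   ]
```

Call:
{"op": "drive_tool", "data": {
  "plan": [
    [[-0.001,0,0.001,0,0,0,1],[-0.002,0,0.002,0,0,0,1],[-0.003,0,0.003,0,0,0,1],[-0.003,0,0.003,0,0,0,1]]
  ]
}}

```text
time: 24.45
tcp_pos: [0.6067, 0.0005, 0.0556]
orientation: [-0.011, 0.897, -0.022, -0.441]
force: [-0.9, -0.2, -2.9]
gripper_width: 0.0591
```

```bash
python3 look.py q wrist side| grep -v mount | head -3| cut -c1-300;  python3 -c "
import cv2,numpy as np
a=cv2.imread('pics/q_wrist.png');b=cv2.imread('pics/q_side.png')
A=cv2.resize(a[60:260,160:360],None,fx=2,fy=2,interpolation=cv2.INTER_CUBIC);B=cv2.resize(b[130:230,170:270],None,fx=4,fy=4,interpolation=cv2.INTER_CUBIC)
cv2.imwrite('pics/q1.png',np.hstack([A,B]))"

```

```text
24.45 [6.06718358e-01 4.67545953e-04 5.56085275e-02] [-0.01079174  0.89704214 -0.02230745 -0.44124972] 0.05910879345832694
wrist tray [([90.0, 0.0, 349.3, 262.3], 0.58)]
wrist carton_center [([204.7, 171.0, 104.6, 80.5], 0.78)]
```

View pics/q1.png

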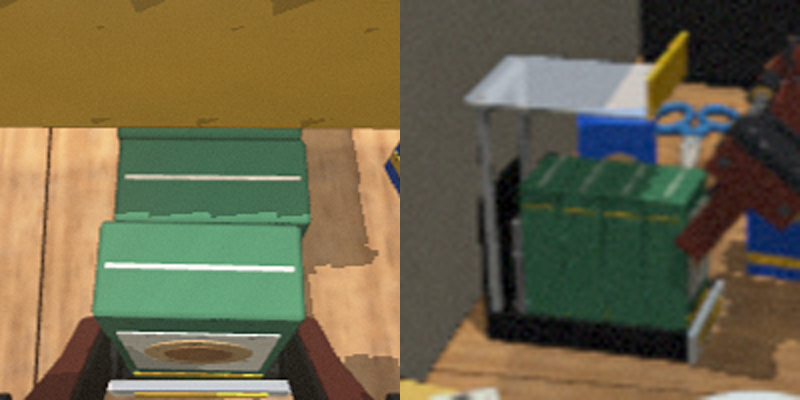

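Call:
{"op": "drive_tool", "data": {
  "plan": [
    [[0.001,0,0.001,0,0,0,1],[0.001,0,0.001,0,0,0,1],[0.001,0,0.001,0,0,0,0.1],[0.001,0,0.001,0,0,0,0],[0.001,0,0.001,0,0,0,0],[0.001,0,0.001,0,0,0,0],[0.001,0,0.001,0,0,0,0]]
  ]
}}

```text
time: 26.02
tcp_pos: [0.6064, 0.0005, 0.054]
orientation: [-0.011, 0.897, -0.022, -0.442]
force: [-0.1, 0.2, -0.3]
gripper_width: 0.0878
```

```bash
python3 look.py r wrist side| grep -v mount | head -3| cut -c1-300;  python3 -c "
import cv2,numpy as np
a=cv2.imread('pics/r_wrist.png');b=cv2.imread('pics/r_side.png')
A=cv2.resize(a[60:260,160:360],None,fx=2,fy=2,interpolation=cv2.INTER_CUBIC);B=cv2.resize(b[130:230,170:270],None,fx=4,fy=4,interpolation=cv2.INTER_CUBIC)
cv2.imwrite('pics/r1.png',np.hstack([A,B]))"

```

```text
26.025 [6.06413996e-01 5.42144903e-04 5.39839282e-02] [-0.01080353  0.89690526 -0.02224786 -0.4415306 ] 0.08779069517310713
wrist tray [([84.5, 0.0, 358.5, 258.8], 0.93), ([218.6, 120.6, 90.3, 16.0], 0.53)]
wrist carton_center [([207.1, 172.2, 104.1, 80.6], 0.66)]
```

View pics/r1.png

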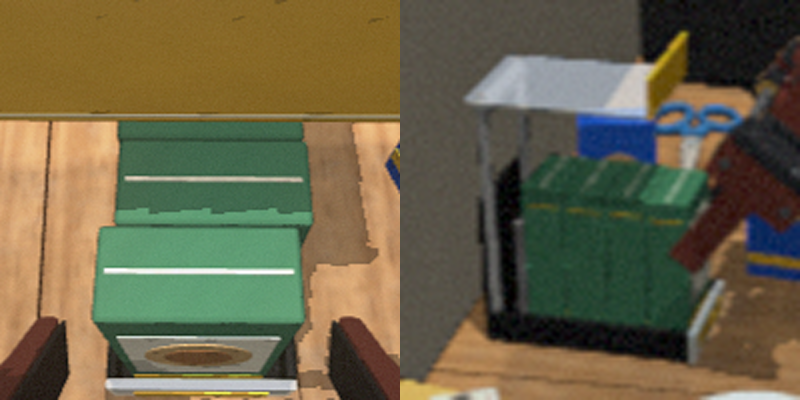

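Call:
{"op": "drive_tool", "data": {
  "plan": [
    [[-0.015,0,0,0,0,0,0],[-0.035,0,0,0,0,0,0],[-0.06,0,0,0,0,0,0],[-0.1,0,0,0,0,0,0],[-0.14,0,0,0,0,0,0],[-0.16,0,0,0,0,0,0]]
  ]
}}

```text
time: 27.48
tcp_pos: [0.5136, 0.0057, 0.1834]
orientation: [-0.011, 0.896, -0.022, -0.443]
force: [0.9, 0.3, 0.4]
gripper_width: 0.0879
```

```bash
python3 look.py s wrist side top| grep -v mount | head -3| cut -c1-300;  python3 -c "
import cv2,numpy as np
a=cv2.imread('pics/s_wrist.png');b=cv2.imread('pics/s_side.png')
A=cv2.resize(a[20:220,160:360],None,fx=2.7,fy=2.7,interpolation=cv2.INTER_CUBIC)[:400,:];B=cv2.resize(b[130:230,190:255],None,fx=4,fy=4,interpolation=cv2.INTER_CUBIC)
cv2.imwrite('pics/s1.png',np.hstack([A,B]))
cv2.imwrite('pics/s2.png',cv2.resize(a,None,fx=1.5,fy=1.5,interpolation=cv2.INTER_CUBIC))"

```

```text
27.475 [0.51356573 0.00572246 0.18339656] [-0.01067656  0.89636576 -0.02244277 -0.44261807] 0.08791029749643436
wrist tray [([207.3, 16.0, 108.0, 192.0], 0.93)]
wrist carton_center [([232.7, 147.0, 54.5, 52.3], 0.74)]
```

View pics/s1.png

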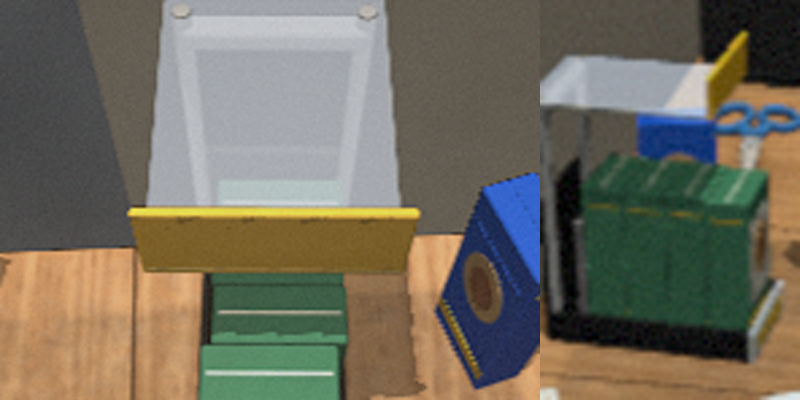

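View pics/s2.png

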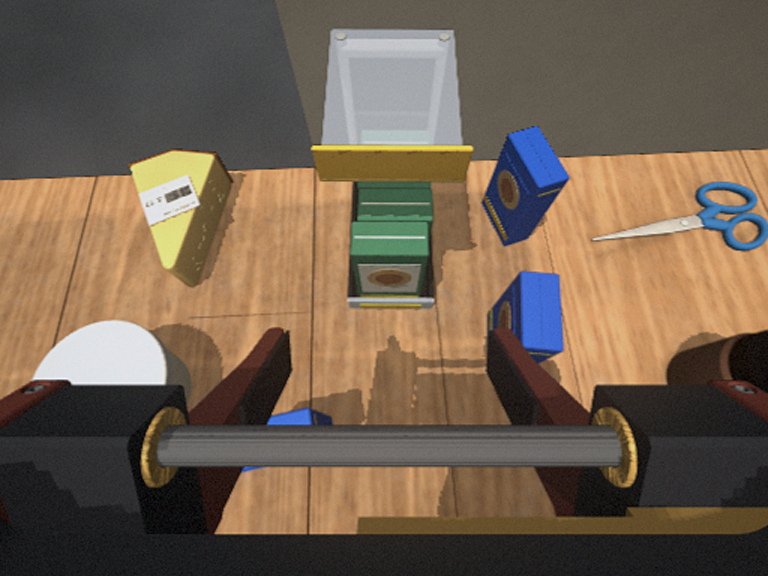

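```bash
python3 -c "
import cv2
a=cv2.imread('pics/s_wrist.png');cv2.imwrite('pics/s3.png',cv2.resize(a[115:210,220:305],None,fx=8,fy=6.3,interpolation=cv2.INTER_CUBIC))"
```

```text
(no output)
```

View pics/s3.png

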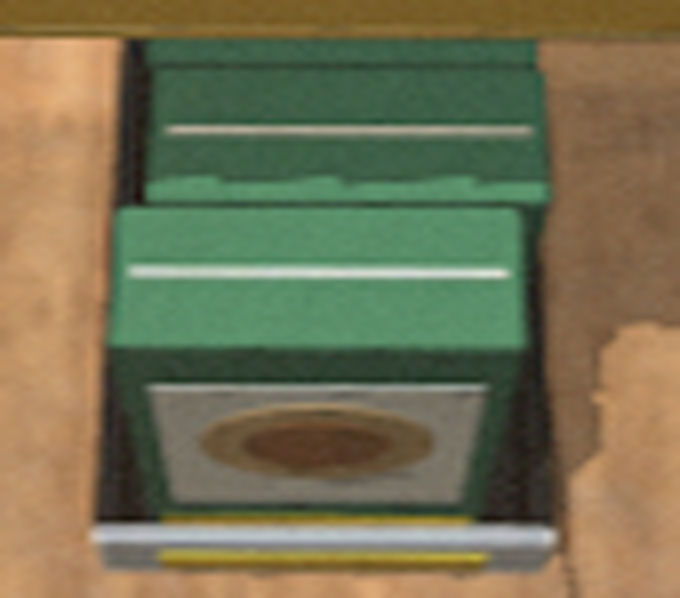

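```bash
python3 - <<'E'
from geo import *
np.set_printoptions(precision=4,suppress=True)
W=cam('pics/s_wrist.pkl');Z=lambda x,y:(220+x/8,115+y/6.3)
tp=[.600,-.0025,-.05]
R=Rot.from_euler('Z',.05)
f=lambda p,z:R.apply(atz(W,*Z(*p),z)-[tp[0],tp[1],0])
for n,p,z in [('bL',(117,208),.116),('bR',(523,208),.116),('fL',(108,345),.116),('fR',(527,348),.116),('r0 fL',(146,200),.116),('r0 fR',(550,202),.116),('r0 bL',(155,65),.116),('r0 bR',(542,68),.116),('stopL',(92,528),.024),('stopR',(555,528),.024),('stopLf',(95,545),.024),('panel topL',(150,385),.1),('panel botL',(163,503),.03)]: print(n,f(p,z))
E
```

```text
bL [0.0126 0.0318 0.116 ]
bR [ 0.0127 -0.0278  0.116 ]
fL [-0.0156  0.0321  0.116 ]
fR [-0.0161 -0.0274  0.116 ]
r0 fL [0.0143 0.0276 0.116 ]
r0 fR [ 0.014  -0.0318  0.116 ]
r0 bL [0.0441 0.0271 0.116 ]
r0 bR [ 0.0435 -0.0318  0.116 ]
stopL [-0.0187  0.0431  0.024 ]
stopR [-0.0186 -0.0412  0.024 ]
stopLf [-0.0228  0.0424  0.024 ]
panel topL [-0.0163  0.0273  0.1   ]
panel botL [-0.0147  0.0299  0.03  ]
```

```bash
python3 look.py t side| head -1; python3 - <<'E'
from plant import robot
import cv2,numpy as np
a=cv2.imread('pics/s_side.png').astype(int);b=cv2.imread('pics/t_side.png').astype(int)
print(np.abs(a-b)[130:230,180:260].mean(), np.abs(a-b)[0:60,0:100].mean())
print(robot.job_done())
E
```

```text
28.525 [0.51366573 0.00569969 0.18142049] [-0.01071467  0.89603326 -0.02244299 -0.44328986] 0.08771672635471611
3.088625 2.366888888888889
the job is handed in; nothing more can be done
None
```

I put the loose green carton into the tray as the foremost of the row, let it go and handed the job in at 28.5 s.

- **Carton:** the last wrist picture shows it upright and square with the row, with its centre about 1 mm along the row from the front place and 2 mm to the left. Its estimated tilt was about 0.02 rad. The height was not measured on its own. While lowering, the wrist force turned upward as the carton met the tray floor, and its top measures the right size at 116 mm.
- **Row:** the first two cartons can be seen standing in line behind it, and the side picture shows all four upright. The first is about 31 mm back and 2 mm to the right. The rearmost is mostly hidden by the canopy strip, so I only have the side picture for it.
- **Forces:** readings at the end of each move stayed under 10 N.
- **Bystanders and robot:** I kept clear of the tub, the cheese and the blue look-alikes and saw no contact. I did not measure them again at the end. The open gripper was well clear of everything.

- **Regrasp:** my first grip was too high and the carton swung about 0.12 rad in the jaws. I set it down on the table and gripped it again near mid-height, where it held firm.
- **Small disagreement:** the camera placed the front stop about 2.7 mm further forward than its known position, so I corrected the along-row figures by that amount. On those figures the carton may stand 2–3 mm short of the stop, with a gap of 1–2 mm to the row. Both are within tolerance. A repeat side picture a second later showed no clear movement.

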